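# Sound the heater's sensor pocket and lay out the probe that fits

## Task

Take the depth rod from its stand, gently lower it down the slanted hole of the brass sensor pocket until its tip touches the end, so that you know how deep the hole is, and hang the rod back in its stand. Then lay in the grey tray the temperature probe with the longest stem that would still go fully into that hole (stem no longer than the hole is deep), lying flat and wholly inside the tray. Do not drop the probes, leave the other two where they lie, and do not knock over or shove the mug or the jar.

Things in the scene. Friction and masses are not known exactly. Their poses are not given: they have to be found in the camera images.
- pocket: Brass sensor pocket: square bar 40 x 40 x 142 mm on the manifold, with a round blind hole 16 mm in diameter down its middle, leaning 35 degrees from vertical, mouth up and roughly towards the robot, 140 mm above the counter. Origin: centre of the mouth; z: out of the hole along its axis. The depth along the axis is between 63 and 130 mm and cannot be seen; the end is rigid.
- manifold: Fixed heater manifold that carries the pocket: steel foot plate 160 x 150 x 8 mm, a short white pipe 32 mm in diameter on either side of the lower end of the pocket. Origin: centre of the underside of the foot plate; the mouth of the pocket lies 55 mm from it along -x, and +x is the way the hole runs down.
- stand_hole (a point): Fixed steel stand for the depth rod: base plate 85 x 85 x 10 mm, two posts, top plate 70 x 70 x 12 mm with its top 160 mm above the counter and a vertical through hole 18 mm in diameter. This point: centre of the hole at the top face.
- rod_grip (a point): Depth rod, 160 g (varies), upright in its stand. Point: centre of its square black handle, 24 x 24 x 60 mm (length along z, sides along x and y). Below it a round collar, 34 mm wide and 6 mm thick, whose underside is 36 mm below this point and rests on the top plate of the stand; then a steel shaft 10 mm in diameter, 145 mm long. The flat tip is 181 mm below this point.
- rod_tip (a point): The tip of the depth rod (centre of its end face).
- tray: Grey open parts tray, 230 x 160 mm outside (long side along its x), walls 4 mm thick, rim 22 mm high, floor 4 mm thick, fixed to the counter. Origin: centre of its underside.
- probe_short_head (a point): Shortest of three temperature probes that differ only in stem length, lying on the counter in swapped places, 160 g (varies), most of it in the head. Brass head 45 mm long (x), 28 mm wide and high; from its +x end a steel stem 12 mm in diameter, 60 mm long, 8 mm clear of the counter; a black boss 14 mm long on the other end. Point: centre of the head; x points along the stem.
- probe_mid_head (a point): Middle of three temperature probes that differ only in stem length, lying on the counter in swapped places, 160 g (varies), most of it in the head. Brass head 45 mm long (x), 28 mm wide and high; from its +x end a steel stem 12 mm in diameter, 85 mm long, 8 mm clear of the counter; a black boss 14 mm long on the other end. Point: centre of the head; x points along the stem.
- probe_long_head (a point): Longest of three temperature probes that differ only in stem length, lying on the counter in swapped places, 160 g (varies), most of it in the head. Brass head 45 mm long (x), 28 mm wide and high; from its +x end a steel stem 12 mm in diameter, 110 mm long, 8 mm clear of the counter; a black boss 14 mm long on the other end. Point: centre of the head; x points along the stem.
- mug: White mug, 80 mm wide, 90 mm high; bystander. Origin: centre of its underside.
- jar: Storage jar, 68 mm wide, 100 mm high; bystander. Origin: centre of its underside.
Things that resemble listed ones, but are neither listed nor needed, are in the scene too. Leave any green look-alike of the part that bears probe_long_head alone.

How it is judged:
On the way, in this order (a step that is already met when the one before it is completed fails the run):
1. the rod's tip touches the end of the pocket's hole (distance between rod_tip and bore_end_face below 0.008 m and z of rod_tip in the frame of pocket below -0.055 m and contact force between rod and bore_end above 0.2 N), for 0.05 s.
2. the rod hangs in its stand again, let go (horizontal distance between rod_grip and stand_hole below 0.01 m and z of rod_grip in the frame of stand_hole between 0.03 and 0.042 m and angle between rod_grip's own z axis and vertical below 0.12 rad and contact force between rod and the fingers below 0.05 N), for 0.2 s.
At the end, for the whole second after the job is handed in: The longest probe whose stem is no longer than the hole is deep (4 mm slack at a limit) lies flat and still, wholly in the tray; the other two are within 30 mm of their starts; the rod hangs in its stand, collar on the top plate (6 mm), within 7 degrees of upright (((z of bore_end_face in the frame of pocket above -0.089 m and x of probe_short_head in the frame of tray between -0.113 and 0.113 m and y of probe_short_head in the frame of tray between -0.078 and 0.078 m and z of probe_short_head in the frame of tray below 0.024 m and angle between probe_short_head's own x axis and vertical between 1.52 and 1.62 rad and linear speed of probe_short below 0.02 m/s and distance of each of probe_mid_head, probe_long_head from where it was at the start of the episode below 0.03 m) or (z of bore_end_face in the frame of pocket between -0.114 and -0.081 m and x of probe_mid_head in the frame of tray between -0.113 and 0.113 m and y of probe_mid_head in the frame of tray between -0.078 and 0.078 m and z of probe_mid_head in the frame of tray below 0.024 m and angle between probe_mid_head's own x axis and vertical between 1.52 and 1.62 rad and linear speed of probe_mid below 0.02 m/s and distance of each of probe_short_head, probe_long_head from where it was at the start of the episode below 0.03 m) or (z of bore_end_face in the frame of pocket below -0.106 m and x of probe_long_head in the frame of tray between -0.113 and 0.113 m and y of probe_long_head in the frame of tray between -0.078 and 0.078 m and z of probe_long_head in the frame of tray below 0.024 m and angle between probe_long_head's own x axis and vertical between 1.52 and 1.62 rad and linear speed of probe_long below 0.02 m/s and distance of each of probe_short_head, probe_mid_head from where it was at the start of the episode below 0.03 m)) and horizontal distance between rod_grip and stand_hole below 0.01 m and z of rod_grip in the frame of stand_hole between 0.03 and 0.042 m and angle between rod_grip's own z axis and vertical below 0.12 rad); the robot touches nothing.
It fails at once if a probe is dropped: it falls free faster than 1 m/s (a fall of about 50 mm) ((linear speed of probe_short above 1 m/s and contact force between probe_short and the fingers below 0.05 N) or (linear speed of probe_mid above 1 m/s and contact force between probe_mid and the fingers below 0.05 N) or (linear speed of probe_long above 1 m/s and contact force between probe_long and the fingers below 0.05 N)).
It fails at once if the rod is rammed into the pocket with more than 100 N (contact force between rod and bore_end above 100 N or contact force between rod and pocket above 100 N).
It fails at once if the mug or the jar is shoved more than 50 mm or tipped over (distance of any of mug, jar from where it was at the start of the episode above 0.05 m or angle between any of mug, jar's own z axis and vertical above 0.6 rad).
It also fails if it takes over 61 s, if anything falls off the work surface, if the arm or the gripper's body presses on something with over 40 N, if the wrist force passes 120 N, or if a joint passes its speed limit or range.

## Robot

A 6-joint arm with a two-finger parallel gripper is mounted at the origin on the work surface. World frame = base frame: x ahead of the robot, y to its left, z up, the work surface at z = 0. Lengths are in m, angles in rad, forces in N, time in s.
With the tool pointing down it reaches from about 0.375 to 0.9 m from the base axis. Payload 3.1 kg.
Tool frame: the origin (TCP) lies on the centre line of the jaws, within the pads' length; the fingertips stand 19 mm ahead of it and the grasp point (between the pads) is the TCP; y points along the fingers, z is the direction in which the jaws open and shut, and the axes are right-handed (so a half turn about y gives the same grasp; the last joint's range is limited). The gripper opens to 87 mm and grips with 3 to 60 N. Pads are 19 mm wide; open, the fingers measure 117 mm over their backs; the gripper's body (75 mm by 190 mm) begins 51 mm behind the grasp point.
Start: joints at [-1.313, 0.527, 1.433, -0, 1.181, -0.178], TCP at [0.264, -0.567, 0.242] pointing down, gripper open.
Joint ranges: [-3.08, 3.08], [-0.75, 2.2], [0.22, 2.44], [-1.43, 4.57], [0, 2.65], [-2.85, 2.85]. Speed limits (rad/s): [2.79, 2.79, 3.14, 3.14, 3.14, 3.14].

## Interface

Orientations are given as a unit quaternion [x, y, z, w].
In Python, from plant import ctrl gives the robot as it stands.
- The arm moves only by the tool step_arm, never from a script. Its arguments are lists of equal length, an entry for each row: "travel": the shift along the tool's x, y, z in mm, a list of three; "yaw": the turn about the tool's y in rad. In form: {"travel": [[x, y, z], ...], "yaw": [yaw, ...]}. A call has 1 to 8 rows; each row is the pose to reach, as a shift and turn from the pose measured when the call began, along the tool's axes at that moment; what a row does not reach only later rows make up. A row lasts 1/12 s, in which the tool goes at most 41.7 mm and 7.16 degrees, less where a joint would pass 70% of its speed; a pose out of reach is approached as far as the arm can. A call with a gripper value outside its range is refused whole. "fingers" is the opening, from 0 (shut) to 1 (fully open), set as the call begins (left out, the last holds). The fingers move at their own pace and stop on an object; "grip_force" is the grip in N (left out, the last holds). Time passes only in rows, so rows that repeat a pose let the fingers close. It gives the time, the measured TCP pose, the force and the opening at its end, in the units of the state.
- ctrl.state(): the state, without advancing time (a new reading comes with each control period).
- ctrl.read_camera(name): name is "scene" or "side" or "wrist"; returns the picture (400x640x3 uint8, blue, green, red); there is no depth.
- ctrl.get_calibration(name): a dict with "fov_y" (degrees; the focal length in pixels is half the picture's height over the tangent of half this angle, whatever the lens; pixels are square), "cx", "cy" (the principal point, pixels), "R" (3x3) and "t" (3): a world point X has camera coordinates R X + t. Camera axes: x right, y down, z forward; pixel columns grow to the right and rows downward; lengths in m; the calibration is good to about 2 mm. A picture is of the moment at which its call begins: read the wrist's pose just before it. get_calibration takes no time and is no camera call; for the wrist camera it gives the pose at the moment of the call.
- ctrl.sign_off(): hands the job in, once; it reports no verdict.
The state is a dict: "clock": time; "joint_positions": joint angles; "joint_vel": joint speeds; "joint_torque": joint torques, N m; "position": TCP position; "orientation": TCP orientation; "force": force on the tool from outside, world axes, zero at the start; "ft_torque": the same for the moment, N m; "gripper_width": opening from 0.0 (shut) to 1.0 (fully open).
Only numpy, scipy, OpenCV 4.12 (cv2) and the standard library are available. Lean on these libraries where they do the work, as an engineer would, in place of code of your own. Each camera call takes 0.05 s, during which the arm holds its last target.

## Working session

There is one attempt and no reset: what is moved stays moved. The work goes in short steps, Python scripts to look and compute and a tool call to move; the robot and the scene stay as the last step left them, time stands still between calls to the robot, and variables do not carry over. Pictures are saved under pics/ and viewed, and the job is handed in when it is done.

Besides the shell and the picture viewer there is one more tool, called after "Call:" by a JSON object that holds its "op" and its "data". step_arm: Moves the arm, as the interface text tells. Its arguments: {"type":"object","properties":{"travel":{"type":"array","items":{"type":"array","items":{"type":"number"}}},"yaw":{"type":"array","items":{"type":"number"}},"fingers":{"type":"number"},"grip_force":{"type":"number"}},"required":["travel","yaw"]}

```bash
ls; mkdir -p pics; python3 - <<'E'
from plant import ctrl
import cv2
print(ctrl.state())
for n in ["scene","side","wrist"]:
    c=ctrl.get_calibration(n); print(n,c)
    cv2.imwrite(f"pics/{n}0.png",ctrl.read_camera(n))
E
```

```text
pics
{'clock': 0.0, 'joint_positions': array([-1.31353499e+00,  5.28455787e-01,  1.43388344e+00, -1.98043823e-05,
        1.18140006e+00, -1.78478309e-01]), 'joint_vel': array([-3.38300575e-04,  1.34146683e-03,  6.21568642e-05, -1.90659133e-04,
       -1.27614230e-03, -3.43757190e-04]), 'joint_torque': array([ 1.17744976e-04, -4.40041673e+01, -1.76595676e+01,  6.34273910e-02,
        5.80690254e-02, -1.61690405e-04]), 'position': array([ 0.26365777, -0.56590994,  0.24058397]), 'orientation': array([-0.15288021,  0.69114798, -0.68963177,  0.1528075 ]), 'force': array([-0.2295323 ,  0.16735041, -0.08808772]), 'ft_torque': array([-0.05259222, -0.02653482, -0.0343811 ]), 'gripper_width': 1.0025448302354272}
scene {'fov_y': 46.25001065178123, 'cx': 314.71922834813495, 'cy': 201.8763829579663, 'R': array([[ 0.83761869,  0.54622766, -0.00550258],
       [ 0.44353535, -0.68595502, -0.57683802],
       [-0.31885941,  0.48072972, -0.81684002]]), 't': array([-0.40733135, -0.20866426,  1.61301713])}
side {'fov_y': 57.62448800224326, 'cx': 318.6868961160059, 'cy': 198.0345586506748, 'R': array([[-0.78887583, -0.61445804, -0.01078143],
       [-0.37852484,  0.49964267, -0.77915091],
       [ 0.4841424 , -0.61057229, -0.62674366]]), 't': array([0.36154019, 0.34967621, 0.86871618])}
wrist {'fov_y': 66.34409374119063, 'cx': 317.9054099409224, 'cy': 203.08301206994744, 'R': array([[ 0.42193757, -0.90662195, -0.0023064 ],
       [-0.87731289, -0.40893627,  0.25118365],
       [-0.22867178, -0.10396039, -0.9679367 ]]), 't': array([-0.62233717, -0.03049643,  0.38936654])}
```

View pics/scene0.png

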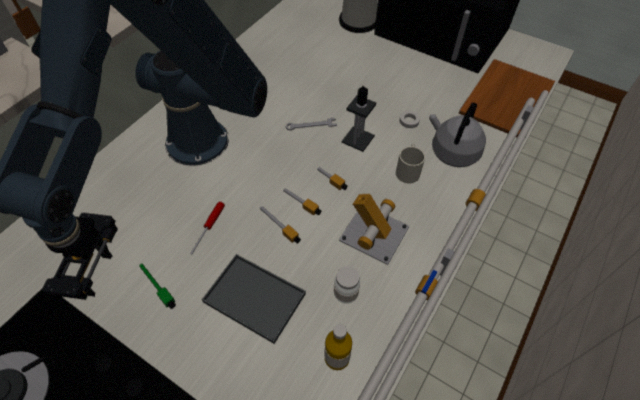

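View pics/side0.png

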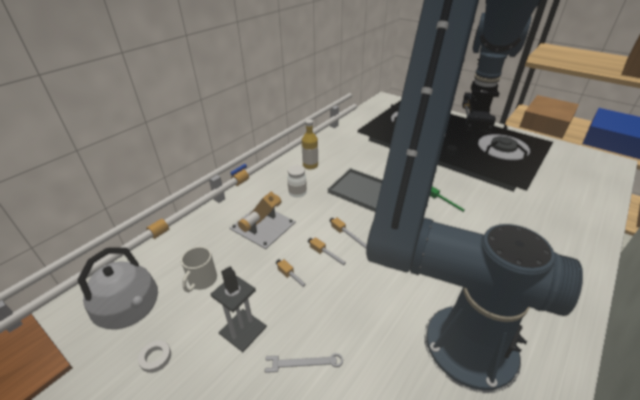

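View pics/wrist0.png

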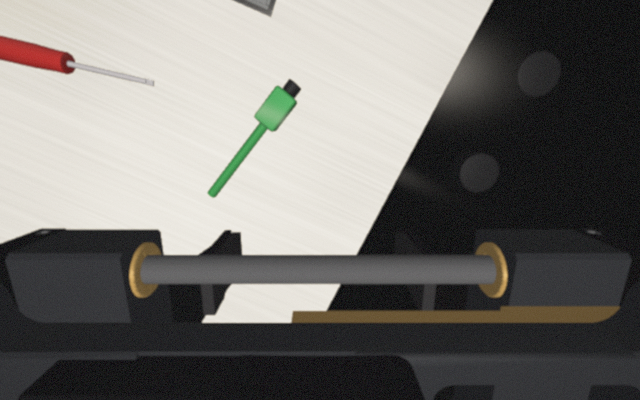

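```bash
python3 - <<'E'
import cv2
a=cv2.imread("pics/scene0.png"); b=cv2.imread("pics/side0.png")
def g(im,x,y,w,h,n,s):
    c=cv2.resize(im[y:y+h,x:x+w],None,fx=s,fy=s,interpolation=cv2.INTER_CUBIC)
    c=cv2.convertScaleAbs(c,alpha=1.5,beta=20)
    for i in range(0,w,20): cv2.putText(c,str(x+i),(int(i*s),10),0,.35,(0,0,255)); cv2.line(c,(int(i*s),0),(int(i*s),4),(0,0,255))
    for i in range(0,h,20): cv2.putText(c,str(y+i),(0,int(i*s)+4),0,.35,(0,0,255))
    cv2.imwrite("pics/"+n,c)
g(a,250,75,190,140,"s_a.png",4); g(a,190,160,220,190,"s_b.png",3)
g(b,170,170,200,150,"d_a.png",4); g(b,210,230,100,120,"d_b.png",5)
E
```

```text
(no output)
```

View pics/s_a.png

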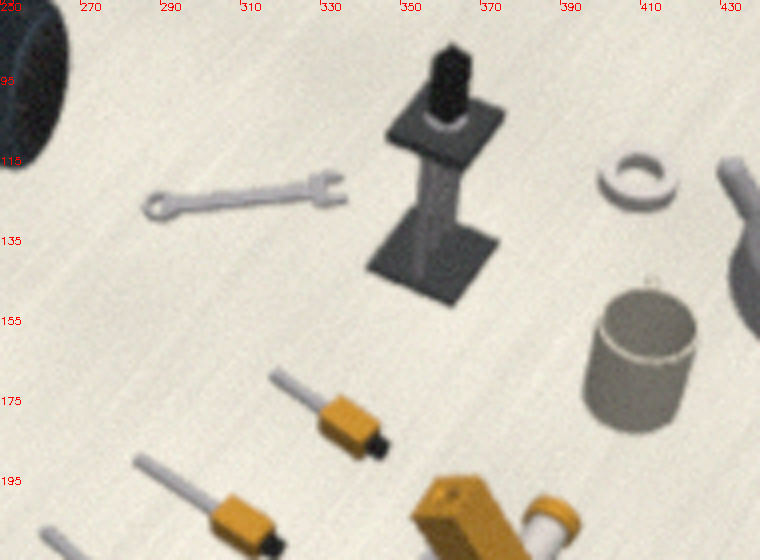

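View pics/s_b.png

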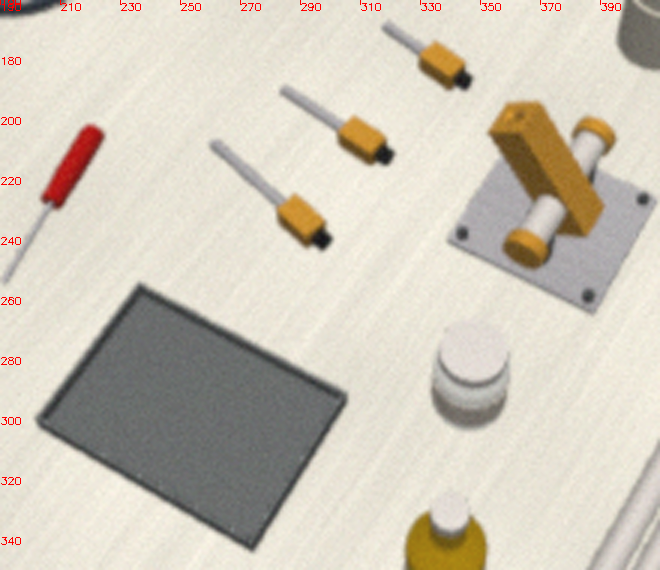

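View pics/d_a.png

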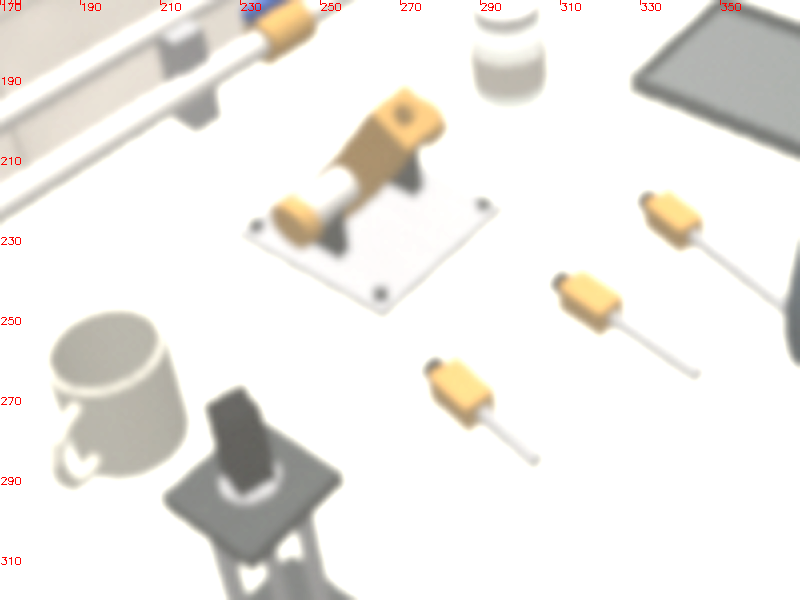

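View pics/d_b.png

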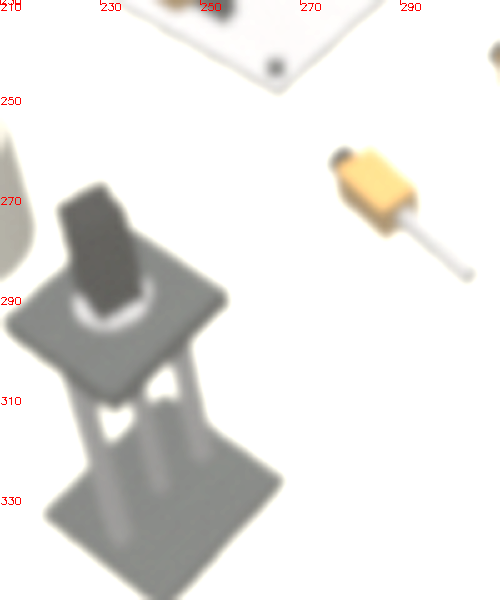

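```bash
cat > h.py <<'E'
import numpy as np
from plant import ctrl
def ray(n,uv,cal=None):
    c=cal or ctrl.get_calibration(n); f=200/np.tan(np.radians(c["fov_y"])/2)
    R=c["R"];t=c["t"]; d=R.T@np.array([(uv[0]-c["cx"])/f,(uv[1]-c["cy"])/f,1]); return -R.T@t,d/np.linalg.norm(d)
def onz(n,uv,z,cal=None):
    o,d=ray(n,uv,cal); return o+d*(z-o[2])/d[2]
def tri(obs):
    A=np.zeros((3,3));b=np.zeros(3)
    rs=[ray(*o) for o in obs]
    for o,d in rs:
        P=np.eye(3)-np.outer(d,d);A+=P;b+=P@o
    x=np.linalg.solve(A,b)
    return x,[np.linalg.norm((np.eye(3)-np.outer(d,d))@(x-o)) for o,d in rs]
def proj(n,X,cal=None):
    c=cal or ctrl.get_calibration(n); f=200/np.tan(np.radians(c["fov_y"])/2)
    p=c["R"]@np.array(X)+c["t"]; return np.array([f*p[0]/p[2]+c["cx"],f*p[1]/p[2]+c["cy"]])
E
python3 - <<'E'
from h import *
np.set_printoptions(precision=4,suppress=True)
print("mouth",tri([("scene",(363,198.3)),("side",(270.7,198.7))]))
print("handletop",tri([("scene",(362.5,87.5)),("side",(226,269))]))
P=lambda l,n,z:[print(n,onz(n,u,z)) for u in l]
print("foot");P([(339.3,240.3),(387.3,264.3),(408.3,227.3)],"scene",.008);P([(231.7,228.7),(265.7,248.2),(294.2,222.7)],"side",.008)
print("stand");P([(347,108.75),(366.2,116.2),(376.2,103.2)],"scene",.16);P([(211,294.4),(233,310),(255.4,289.6)],"side",.16)
print("tray");P([(236.7,255),(305,292.3),(274,343),(203.3,300.3)],"scene",.022)
print("heads");P([(337.2,181.7),(311,206.7),(290.7,234)],"scene",.016)
P([(285,267.5),(317,245.5),(337.5,226)],"side",.016)
E
```

```text
mouth (array([0.6392, 0.0051, 0.1396]), [np.float64(0.0037759024845401704), np.float64(0.00377590248453996)])
handletop (array([0.4613, 0.307 , 0.2312]), [np.float64(0.0001504584194804829), np.float64(0.00015045841948055727)])
foot
scene [ 0.6206 -0.0739  0.008 ]
scene [ 0.7757 -0.0672  0.008 ]
scene [0.77   0.0763 0.008 ]
side [0.7521 0.0813 0.008 ]
side [0.6037 0.0763 0.008 ]
side [ 0.6095 -0.0631  0.008 ]
stand
scene [0.4334 0.2686 0.16  ]
scene [0.5004 0.2725 0.16  ]
scene [0.4985 0.3403 0.16  ]
side [0.4886 0.3421 0.16  ]
side [0.4203 0.3393 0.16  ]
side [0.4204 0.2738 0.16  ]
tray
scene [ 0.405  -0.2809  0.022 ]
scene [ 0.6313 -0.2702  0.022 ]
scene [ 0.6424 -0.4277  0.022 ]
scene [ 0.416  -0.4373  0.022 ]
heads
scene [0.505  0.1023 0.016 ]
scene [ 0.4882 -0.0235  0.016 ]
scene [ 0.4917 -0.1374  0.016 ]
side [0.5008 0.1018 0.016 ]
side [ 0.4814 -0.0216  0.016 ]
side [ 0.4821 -0.1294  0.016 ]
```

```bash
cat >> h.py <<'E'
from scipy.spatial.transform import Rotation as Ro
def tool():
    s=ctrl.state(); return s,np.array(s["position"]),Ro.from_quat(s["orientation"]).as_matrix()
def delta(goal,zdir=None):
    s,p,R=tool(); d=R.T@(np.array(goal)-p)*1000
    out=[d.round(1)]
    if zdir is not None:
        zd=np.array(zdir,float); zd/=np.linalg.norm(zd)
        l=R.T@zd; a=np.arctan2(l[0],l[2]); a=(a+np.pi/2)%np.pi-np.pi/2
        out.append(("yaw",round(a,3),"alt",round(a-np.sign(a)*np.pi,3)))
    print("clock",s["clock"],"delta mm",*out)
E
python3 - <<'E'
from h import *
np.set_printoptions(precision=4,suppress=True)
s,p,R=tool();print(R)
c=ctrl.get_calibration("wrist");C=-c["R"].T@c["t"];print("cam in tool",R.T@(C-p)); print("cam axes in tool",(R.T@c["R"].T))
delta((.46,.25,.40),(-.04,1,0))
E
```

```text
[[-0.9065 -0.0004  0.4222]
 [-0.4222  0.0016 -0.9065]
 [-0.0003 -1.     -0.0017]]
cam in tool [-0.0681 -0.1424 -0.0014]
cam axes in tool [[ 0.0002  0.9679  0.2515]
 [ 0.0004 -0.2515  0.9679]
 [ 1.     -0.0001 -0.0004]]
clock 0.15 delta mm [-522.5 -158.  -657.2] ('yaw', np.float64(0.396), 'alt', np.float64(-2.746))
```

```bash
python3 - <<'E'
from h import *
delta((.40,.306,.40),(-.04,1,0))
E
```

```text
clock 0.15 delta mm [-491.7 -157.9 -733.3] ('yaw', np.float64(0.396), 'alt', np.float64(-2.746))
```

```bash
python3 - <<'E'
from h import *
delta((.52,-.12,.40))
E
```

```text
clock 0.15 delta mm [-420.7 -158.6 -296.4]
```

Call:
{"op": "step_arm", "data": {"travel": [[-420,-158,-296],[-420,-158,-296],[-420,-158,-296],[-420,-158,-296],[-420,-158,-296],[-420,-158,-296],[-420,-158,-296],[-420,-158,-296]], "yaw": [-2.7,-2.7,-2.7,-2.7,-2.7,-2.7,-2.7,-2.7], "fingers": 1.0}}

```text
clock: 0.82
position: [0.4228, -0.2882, 0.3398]
orientation: [-0.466, 0.531, -0.531, 0.467]
force: [0.6, -0.7, -0.7]
gripper_width: 1.002
```

```bash
python3 - <<'E'
from h import *
delta((.52,-.12,.40),(-.04,1,0));delta((.40,.306,.40))
E
```

```text
clock 0.8167 delta mm [-179.3  -60.    74.8] ('yaw', np.float64(1.402), 'alt', np.float64(-1.74))
clock 0.8167 delta mm [-586.3  -59.5  -99.1]
```

Call:
{"op": "step_arm", "data": {"travel": [[-586,-60,-99],[-586,-60,-99],[-586,-60,-99],[-586,-60,-99],[-586,-60,-99],[-586,-60,-99],[-586,-60,-99],[-586,-60,-99]], "yaw": [-1.74,-1.74,-1.74,-1.74,-1.74,-1.74,-1.74,-1.74]}}

```text
clock: 1.48
position: [0.4092, 0.0432, 0.3736]
orientation: [-0.664, 0.242, -0.243, 0.665]
force: [0.7, 0.6, -0.1]
gripper_width: 1.003
```

```bash
python3 - <<'E'
from h import *
delta((.40,.306,.40),(-.04,1,0));print(ctrl.state()["joint_positions"])
E
```

```text
clock 1.4833 delta mm [-176.4  -26.2  195.1] ('yaw', np.float64(-0.74), 'alt', np.float64(2.401))
[-1.68896238e-01  6.94276552e-02  1.73236350e+00  1.15275758e-03
  1.33941880e+00 -1.03982412e+00]
```

Call:
{"op": "step_arm", "data": {"travel": [[-176,-26,195],[-176,-26,195],[-176,-26,195],[-176,-26,195],[-176,-26,195],[-176,-26,195],[-176,-26,195],[-176,-26,195]], "yaw": [-0.74,-0.74,-0.74,-0.74,-0.74,-0.74,-0.74,-0.74]}}

```text
clock: 2.15
position: [0.3996, 0.3091, 0.3998]
orientation: [-0.706, -0.016, 0.016, 0.708]
force: [0.1, 0.1, -0.2]
gripper_width: 0.998
```

```bash
python3 - <<'E'
from h import *
import cv2
delta((.40,.306,.40),(-.04,1,0))
import pickle
c=ctrl.get_calibration("wrist");im=ctrl.read_camera("wrist");cv2.imwrite("pics/w1.png",im);pickle.dump(c,open("w1.pkl","wb"))
E
```

```text
clock 2.15 delta mm [ 0.2 -0.2 -3.1] ('yaw', np.float64(0.005), 'alt', np.float64(-3.137))
```

View pics/w1.png

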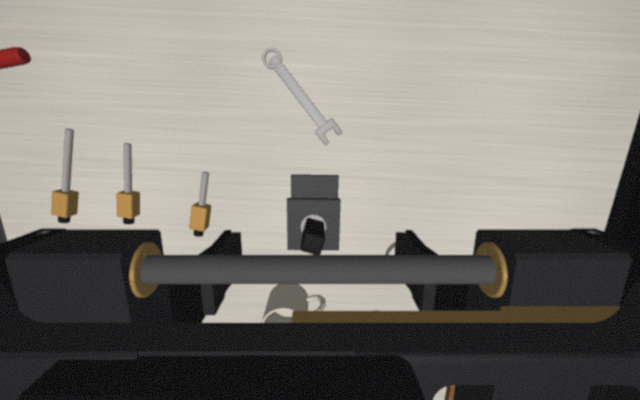

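```bash
cat >> h.py <<'E'
import cv2
def crop(src,x,y,w,h,dst,s,alpha=1.5,beta=20,step=20):
    im=cv2.imread("pics/"+src)
    c=cv2.resize(im[y:y+h,x:x+w],None,fx=s,fy=s,interpolation=cv2.INTER_CUBIC)
    c=cv2.convertScaleAbs(c,alpha=alpha,beta=beta)
    for i in range(0,w,step): cv2.putText(c,str(x+i),(int(i*s),10),0,.35,(0,0,255)); cv2.line(c,(int(i*s),0),(int(i*s),4),(0,0,255))
    for i in range(0,h,step): cv2.putText(c,str(y+i),(0,int(i*s)+4),0,.35,(0,0,255))
    cv2.imwrite("pics/"+dst,c)
E
python3 - <<'E'
from h import *
crop("w1.png",265,165,100,100,"w1c.png",6,2.5,20)
E
```

```text
(no output)
```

View pics/w1c.png

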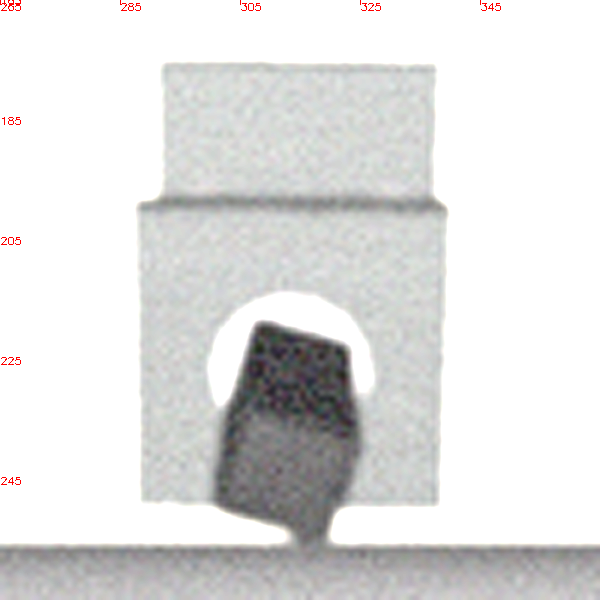

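```bash
python3 - <<'E'
from h import *
import pickle
np.set_printoptions(precision=4,suppress=True)
c=pickle.load(open("w1.pkl","rb"))
h=np.array([onz("wrist",u,.226,c) for u in [(304.2,234.2),(324.7,238.3),(320,252.5),(300.8,249.2)]]);print(h,h.mean(0), h[1]-h[0],h[2]-h[3],h[3]-h[0],h[2]-h[1])
h=np.array([onz("wrist",u,.16,c) for u in [(288,199.2),(339.3,199.2),(338,248.8),(288.8,248.3)]]);print(h,h.mean(0))
for u in [(65,203),(128,206),(200,218)]: print(onz("wrist",u,.02,c))
E
```

```text
[[0.4484 0.298  0.226 ]
 [0.4522 0.3207 0.226 ]
 [0.4693 0.3163 0.226 ]
 [0.4663 0.2948 0.226 ]] [0.459  0.3074 0.226 ] [ 0.0038  0.0227 -0.    ] [0.003  0.0215 0.    ] [ 0.0179 -0.0032 -0.    ] [ 0.0171 -0.0044  0.    ]
[[0.4262 0.2737 0.16  ]
 [0.4233 0.3396 0.16  ]
 [0.4919 0.3422 0.16  ]
 [0.4941 0.2762 0.16  ]] [0.4589 0.3079 0.16  ]
[ 0.4856 -0.1301  0.02  ]
[ 0.4863 -0.0202  0.02  ]
[0.503  0.1055 0.02  ]
```

```bash
python3 - <<'E'
from h import *
delta((.459,.3077,.206),(.18,.98,0)); print(onz("scene",(460,150),.1),onz("scene",(437,120),.1))
E
```

```text
clock 2.2 delta mm [ 59.4 193.4  -1.9] ('yaw', np.float64(0.225), 'alt', np.float64(-2.917))
[0.79114237 0.35756579 0.1       ] [0.67685382 0.43835112 0.1       ]
```

Call:
{"op": "step_arm", "data": {"travel": [[30,40,-2],[59,70,-2],[59.4,110,-2],[59.4,150,-2],[59.4,180,-2],[59.4,193.4,-2],[59.4,193.4,-2],[59.4,193.4,-2]], "yaw": [0.12,0.225,0.225,0.225,0.225,0.225,0.225,0.225]}}

```text
clock: 2.87
position: [0.459, 0.3061, 0.2055]
orientation: [0.705, -0.065, 0.064, -0.704]
force: [0.0, 0.4, -0.2]
gripper_width: 1.003
```

```bash
python3 - <<'E'
from h import *
delta((.459,.3077,.206),(.18,.98,0))
cv2.imwrite("pics/w2.png",ctrl.read_camera("wrist"));cv2.imwrite("pics/d2.png",ctrl.read_camera("side"))
crop("d2.png",180,200,120,120,"d2c.png",5)
E
```

```text
clock 2.8667 delta mm [-0.3 -0.5  1.6] ('yaw', np.float64(-0.002), 'alt', np.float64(3.14))
```

View pics/w2.png

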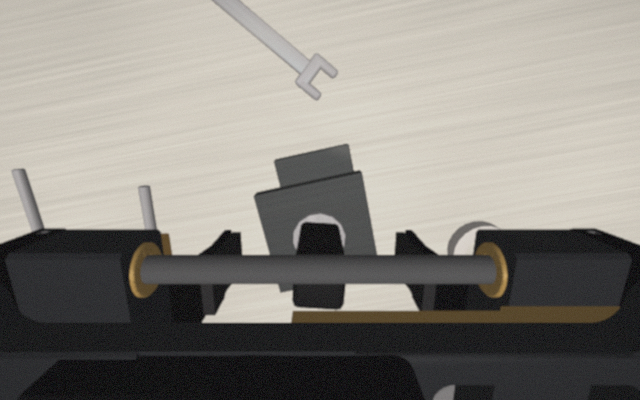

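View pics/d2c.png

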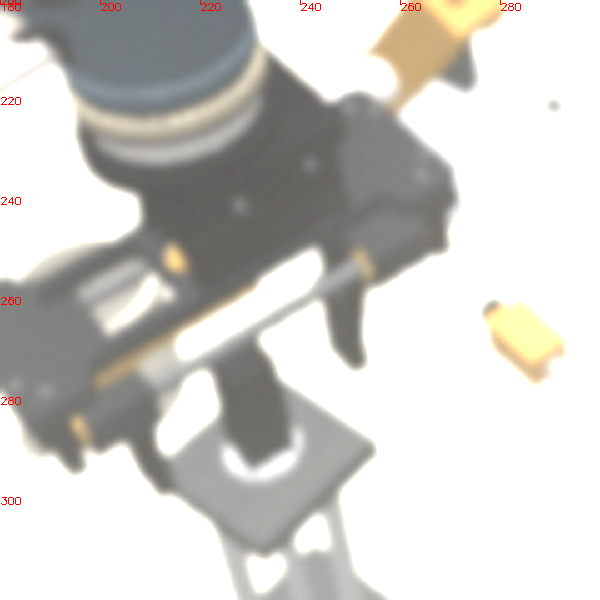

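Call:
{"op": "step_arm", "data": {"travel": [[0,0,1.2],[0,0,1.2],[0,0,1.2],[0,0,1.2],[0,0,1.2],[0,0,1.2],[0,0,1.2],[0,0,1.2]], "yaw": [0,0,0,0,0,0,0,0], "fingers": 0.0, "grip_force": 20}}

```text
clock: 3.63
position: [0.4604, 0.3084, 0.2075]
orientation: [-0.704, 0.064, -0.065, 0.705]
force: [-0.1, 0.8, -0.6]
gripper_width: 0.48
```

Call:
{"op": "step_arm", "data": {"travel": [[0,0,0],[0,0,0],[0,0,0],[0,0,0],[0,0,0],[0,0,0]], "yaw": [0,0,0,0,0,0]}}

```text
clock: 4.13
position: [0.4604, 0.3084, 0.2074]
orientation: [-0.704, 0.064, -0.065, 0.705]
force: [-0.1, -0.2, -0.5]
gripper_width: 0.271
```

```bash
python3 - <<'E'
from h import *
s=ctrl.state();print(s["position"],s["force"],s["gripper_width"])
delta((.459,.3077,.370))
E
```

```text
[0.46039479 0.30839814 0.2074339 ] [-0.14157439 -0.19123369 -0.50669746] 0.2713507943584934
clock 4.1333 delta mm [  -0.9 -162.6   -0.7]
```

Call:
{"op": "step_arm", "data": {"travel": [[0,-20,0],[0,-55,0],[0,-95,0],[0,-130,0],[0,-165,0],[0,-175,0],[0,-175,0],[0,-175,0]], "yaw": [0,0,0,0,0,0,0,0]}}

```text
clock: 4.8
position: [0.4593, 0.308, 0.3815]
orientation: [-0.704, 0.064, -0.065, 0.704]
force: [-0.1, 0.3, -1.1]
gripper_width: 0.275
```

```bash
python3 - <<'E'
from h import *
s=ctrl.state();print(s["position"],s["force"],s["gripper_width"])
delta((.52,.005,.385),(-.04,1,0))
E
```

```text
[0.45931047 0.30800995 0.38149635] [-0.06172722  0.32676578 -1.1450975 ] 0.2751153360118147
clock 4.8 delta mm [ 114.7   -3.7 -286.9] ('yaw', np.float64(-0.223), 'alt', np.float64(2.919))
```

Call:
{"op": "step_arm", "data": {"travel": [[10,-4,-25],[25,-4,-63],[41,-4,-102],[57,-4,-143],[73,-4,-183],[90,-4,-225],[105,-4,-262],[115,-4,-287]], "yaw": [-0.05,-0.1,-0.15,-0.2,-0.223,-0.223,-0.223,-0.223]}}

```text
clock: 5.47
position: [0.5191, 0.0022, 0.3819]
orientation: [-0.706, -0.012, 0.015, 0.707]
force: [0.5, -0.5, -1.0]
gripper_width: 0.276
```

Call:
{"op": "step_arm", "data": {"travel": [[0,0,0],[0,0,0]], "yaw": [0,0]}}

```text
clock: 5.63
position: [0.5177, 0.0005, 0.3781]
orientation: [-0.706, -0.008, 0.017, 0.708]
force: [1.4, 1.1, -1.9]
gripper_width: 0.271
```

```bash
python3 - <<'E'
from h import *
import pickle
delta((.52,.005,.385),(-.04,1,0))
c=ctrl.get_calibration("wrist");im=ctrl.read_camera("wrist");cv2.imwrite("pics/w3.png",im);pickle.dump(c,open("w3.pkl","wb"))
for n in ["scene","side"]: cv2.imwrite(f"pics/{n}3.png",ctrl.read_camera(n))
E
```

```text
clock 5.6333 delta mm [ 2.4 -7.   4.5] ('yaw', np.float64(-0.005), 'alt', np.float64(3.136))
```

View pics/w3.png

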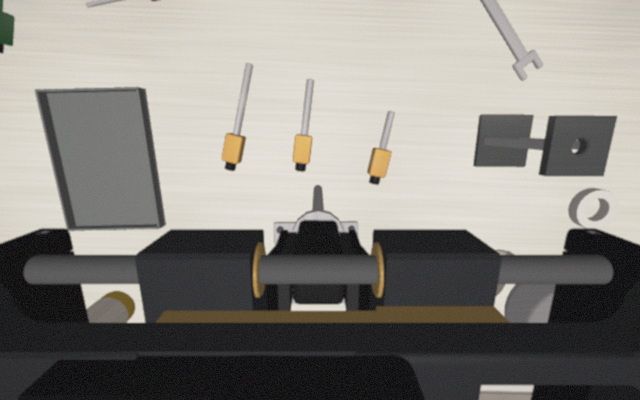

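View pics/scene3.png

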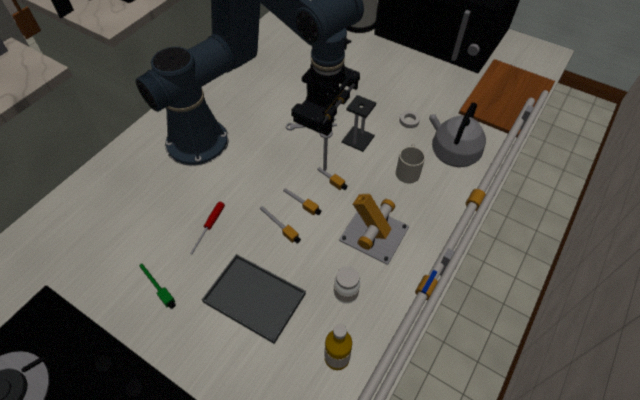

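View pics/side3.png

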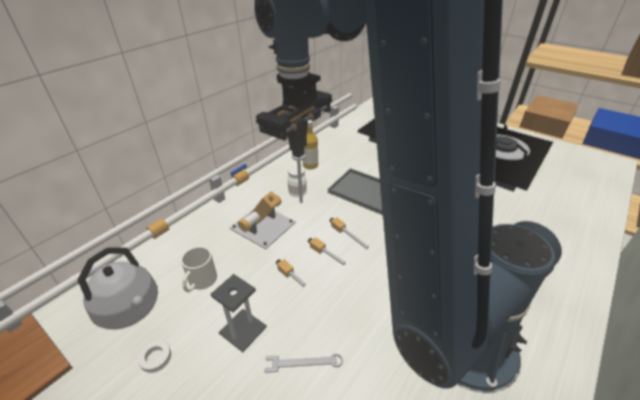

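```bash
python3 - <<'E'
from h import *
delta((.60,.045,.385),(-.04,1,0))
E
```

```text
clock 5.7833 delta mm [83.5 -5.5 38.4] ('yaw', np.float64(-0.0), 'alt', np.float64(3.141))
```

Call:
{"op": "step_arm", "data": {"travel": [[25,-6,15],[50,-6,30],[75,-6,45],[83,-6,47],[83,-6,47],[83,-6,47]], "yaw": [0,0,0,0,0,0]}}

```text
clock: 6.28
position: [0.5982, 0.0549, 0.3847]
orientation: [-0.706, -0.011, 0.019, 0.708]
force: [0.2, -1.4, -1.7]
gripper_width: 0.271
```

```bash
python3 - <<'E'
from h import *
import pickle
delta((.60,.045,.385),(-.04,1,0))
c=ctrl.get_calibration("wrist");im=ctrl.read_camera("wrist");cv2.imwrite("pics/w4.png",im);pickle.dump(c,open("w4.pkl","wb"))
print(proj("wrist",(.634,.005,.14),c))
crop("w4.png",220,130,160,120,"w4c.png",5)
E
```

```text
clock 6.2833 delta mm [ 1.4 -0.3 -9.9] ('yaw', np.float64(0.002), 'alt', np.float64(-3.139))
[277.16363239 207.06879497]
```

View pics/w4c.png

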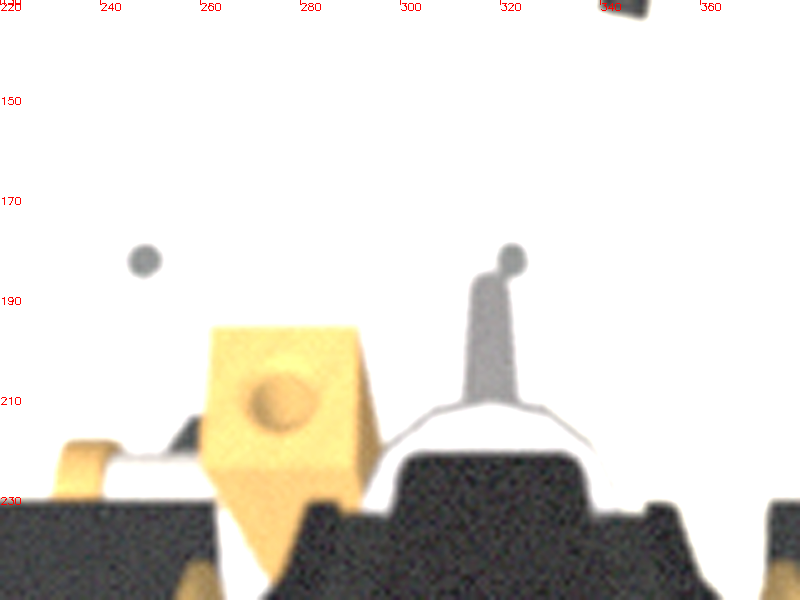

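```bash
python3 - <<'E'
from h import *
import pickle
np.set_printoptions(precision=4,suppress=True)
c=pickle.load(open("w4.pkl","rb"))
print(onz("wrist",(276.5,210),.14,c))
s,p,R=tool();print(p,R)
print("tip expected",p+R@np.array([0,.192,0]),proj("wrist",p+R@np.array([0,.1925,0]),c), onz("wrist",(318,186.5),p[2]-.192,c))
for u in [(262.6,195.6),(291.6,195.6)]: print(onz("wrist",u,.128,c))
for u in [(291.4,223.6),(260,223.4)]: print(onz("wrist",u,.1515,c))
E
```

```text
[0.638  0.0042 0.14  ]
[0.5979 0.0543 0.385 ] [[ 0.9991 -0.0113 -0.0411]
 [ 0.0412  0.0026  0.9991]
 [-0.0112 -0.9999  0.0031]]
tip expected [0.5957 0.0548 0.193 ] [316.3017 187.5603] [0.5943 0.0567 0.193 ]
[ 0.6221 -0.0161  0.128 ]
[0.6205 0.0227 0.128 ]
[0.6522 0.025  0.1515]
[ 0.6536 -0.0154  0.1515]
```

```bash
python3 - <<'E'
from h import *
delta((.6405,.0025,.365),(-.041,1,0))
E
```

```text
clock 6.3333 delta mm [ 40.7  19.4 -53.6] ('yaw', np.float64(0.0), 'alt', np.float64(-3.141))
```

Call:
{"op": "step_arm", "data": {"travel": [[15,5,-20],[30,13,-38],[39,18.5,-48],[39.8,19,-52],[39.8,19,-53],[39.8,19,-53.5],[39.8,19,-53.5],[39.8,19,-53.5]], "yaw": [0,0,0,0,0,0,0,0]}}

```text
clock: 7.0
position: [0.6391, 0.0033, 0.3661]
orientation: [-0.706, -0.011, 0.019, 0.708]
force: [-0.1, 0.4, -0.9]
gripper_width: 0.28
```

```bash
python3 - <<'E'
from h import *
np.set_printoptions(precision=4,suppress=True)
delta((.6405,.0025,.365),(-.041,1,0))
s,p,R=tool();print(p,s["force"]);t=p+R@np.array([0,.192,0])
for n in ["scene","side"]:
    cv2.imwrite(f"pics/{n}5.png",ctrl.read_camera(n)); print(n,"tip exp",proj(n,t),"mouth exp",proj(n,(.638,.004,.14)))
crop("scene5.png",330,130,80,80,"s5c.png",8,step=10);crop("side5.png",240,140,80,80,"d5c.png",8,step=10)
E
```

```text
clock 7.0 delta mm [ 1.4  1.1 -0.8] ('yaw', np.float64(0.001), 'alt', np.float64(-3.141))
[0.6391 0.0033 0.3661] [-0.1164  0.3987 -0.8964]
scene tip exp [361.7098 191.1127] mouth exp [361.1074 198.5585]
side tip exp [269.139  189.4282] mouth exp [269.957  198.4006]
```

View pics/s5c.png

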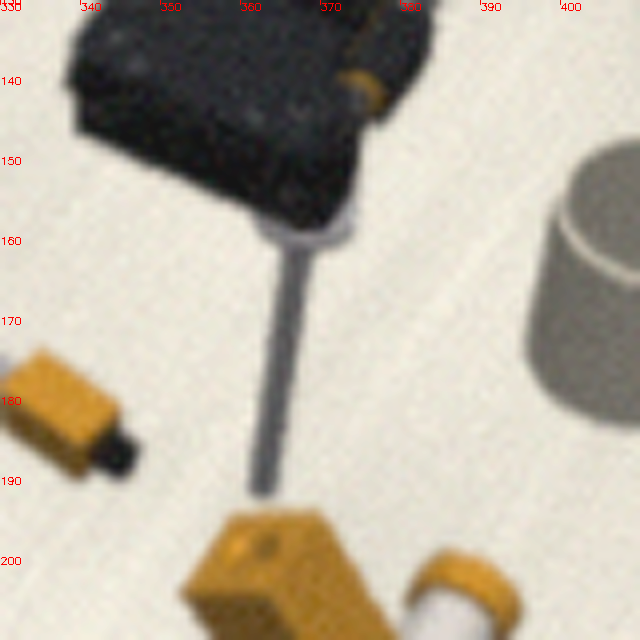

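View pics/d5c.png

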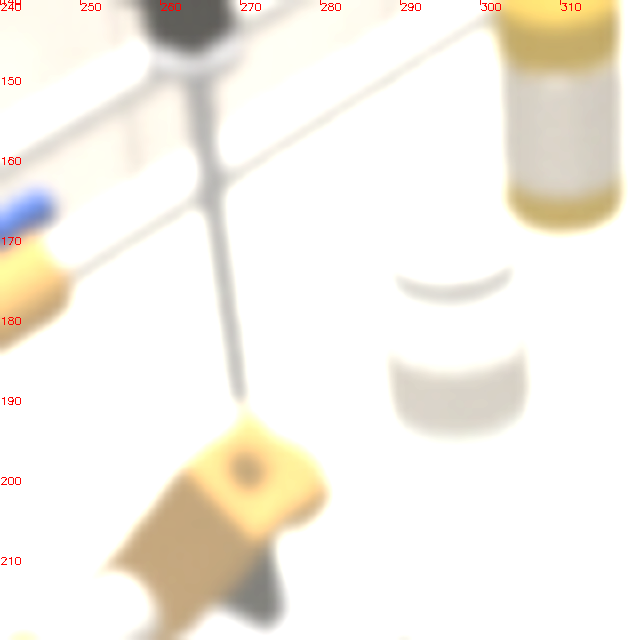

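Call:
{"op": "step_arm", "data": {"travel": [[2,8,0],[2.3,18,0],[2.3,26,0],[2.3,32,0],[2.3,36,0],[2.3,38,0],[2.3,38,0],[2.3,38,0]], "yaw": [0,0,0,0,0,0,0,0], "grip_force": 10}}

```text
clock: 7.77
position: [0.641, 0.0033, 0.3278]
orientation: [-0.706, -0.011, 0.019, 0.708]
force: [-1.2, 0.5, -1.8]
gripper_width: 0.273
```

```bash
python3 - <<'E'
from h import *
np.set_printoptions(precision=4,suppress=True)
s,p,R=tool();print(p,s["force"]);t=p+R@np.array([0,.192,0]);print(t)
for n in ["scene","side"]:
    cv2.imwrite(f"pics/{n}6.png",ctrl.read_camera(n)); print(n,"tip exp",proj(n,t),"mouth exp",proj(n,(.638,.004,.14)))
crop("scene6.png",330,130,80,80,"s6c.png",8,step=10);crop("side6.png",240,140,80,80,"d6c.png",8,step=10)
E
```

```text
[0.641  0.0033 0.3278] [-1.1556  0.4771 -1.7744]
[0.6388 0.0038 0.1358]
scene tip exp [361.2145 199.607 ] mouth exp [361.1074 198.5585]
side tip exp [269.936  199.3511] mouth exp [269.957  198.4006]
```

View pics/s6c.png

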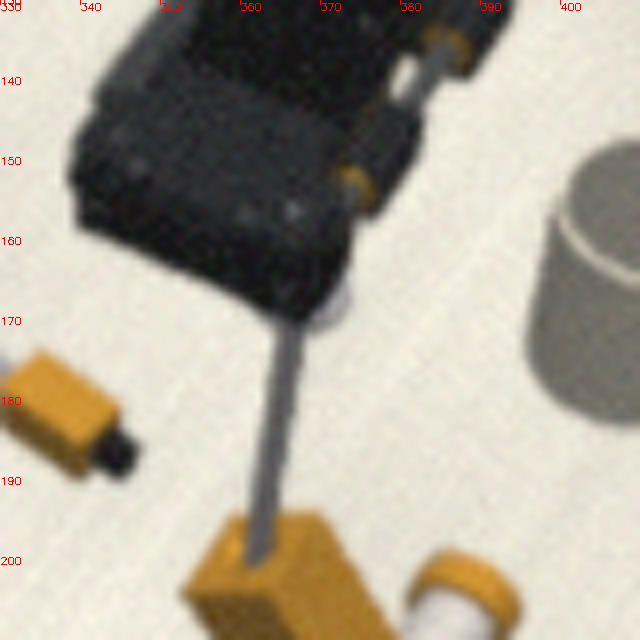

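View pics/d6c.png

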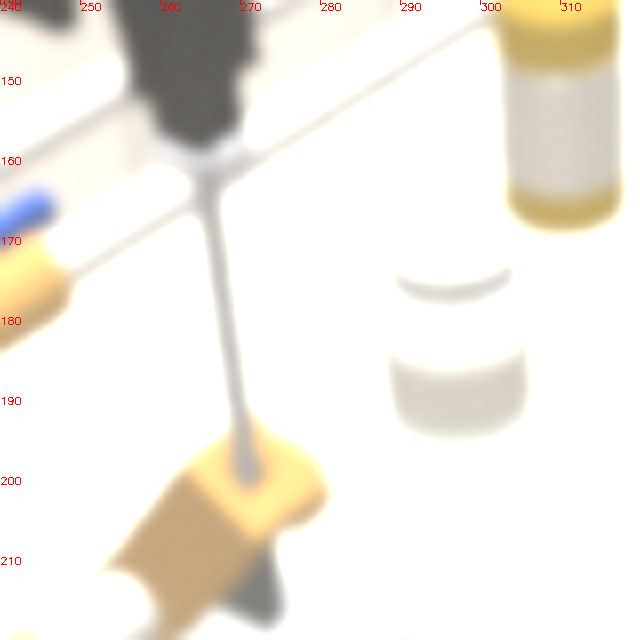

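Call:
{"op": "step_arm", "data": {"travel": [[-1,2,0],[-2,3.5,0],[-10,3.8,0],[-18,4.2,0],[-26,5.2,0],[-34,6.3,0],[-34,6.3,0],[-34,6.3,0]], "yaw": [0,0,0,0,0,0,0,0], "grip_force": 8}}

```text
clock: 8.53
position: [0.6063, 0.0021, 0.3225]
orientation: [-0.706, -0.011, 0.019, 0.708]
force: [0.3, 0.1, -0.9]
gripper_width: 0.27
```

```bash
python3 - <<'E'
from h import *
np.set_printoptions(precision=4,suppress=True)
s,p,R=tool();print(p,s["force"],s["ft_torque"])
for n in ["scene","side"]:
    cv2.imwrite(f"pics/{n}7.png",ctrl.read_camera(n))
crop("scene7.png",320,120,80,90,"s7c.png",6,step=10);crop("side7.png",240,130,80,90,"d7c.png",6,step=10)
cv2.imwrite("pics/j7.png",np.hstack([cv2.imread("pics/s7c.png"),cv2.imread("pics/d7c.png")])[:,:800*2])
j=cv2.imread("pics/j7.png");print(j.shape);cv2.imwrite("pics/j7.png",cv2.resize(j,(800,450)))
E
```

```text
[0.6063 0.0021 0.3225] [ 0.3394  0.1384 -0.8897] [ 0.1009 -0.0641  0.0153]
(540, 960, 3)
```

View pics/j7.png

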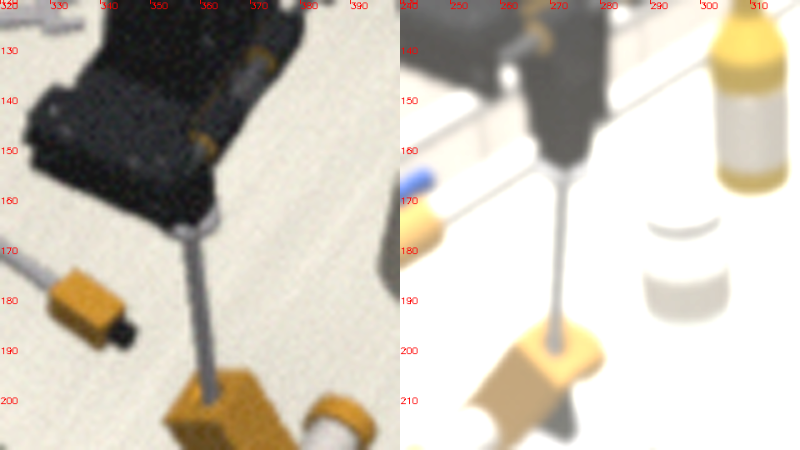

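Call:
{"op": "step_arm", "data": {"travel": [[-8,2,0],[-15.6,4.1,0],[-23.4,6.6,0],[-31.1,9.1,0],[-46,15.3,0],[-60.5,22.9,0],[-74.1,31.7,0],[-74.1,31.7,0]], "yaw": [0,0,0,0,0,0,0,0]}}

```text
clock: 9.3
position: [0.5282, -0.0005, 0.2897]
orientation: [-0.705, -0.009, 0.021, 0.708]
force: [-0.1, -0.8, -1.4]
gripper_width: 0.277
```

```bash
cat >> h.py <<'E'
def look(k,sx=320,sy=120,dx=240,dy=130):
    np.set_printoptions(precision=4,suppress=True)
    s,p,R=tool();print(s["clock"],p,s["force"],s["ft_torque"],s["gripper_width"]);print("rel mouth mm",(p-np.array([.638,.004,.14]))*1000)
    for n,x,y,t in [("scene",sx,sy,"s"),("side",dx,dy,"d")]:
        cv2.imwrite(f"pics/{n}{k}.png",ctrl.read_camera(n)); crop(f"{n}{k}.png",x,y,80,90,f"{t}{k}c.png",6,step=10)
    j=np.hstack([cv2.imread(f"pics/s{k}c.png"),cv2.imread(f"pics/d{k}c.png")])
    cv2.imwrite(f"pics/j{k}.png",cv2.resize(j,(800,450)))
E
python3 -c "
from h import *
look(8,300,120)"
```

```text
9.3 [ 0.5282 -0.0005  0.2897] [-0.1277 -0.7821 -1.427 ] [ 0.0019 -0.0913 -0.0445] 0.27724593874873
rel mouth mm [-109.7917   -4.5135  149.6892]
```

View pics/j8.png

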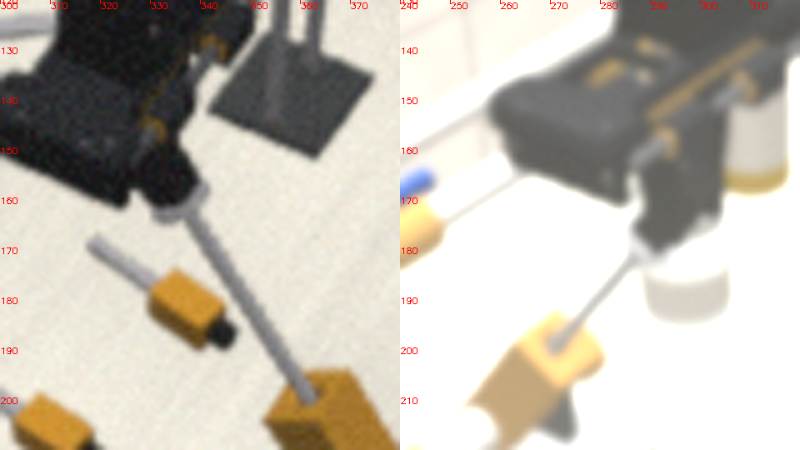

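Call:
{"op": "step_arm", "data": {"travel": [[5,5,0],[9,10,0],[13,15.5,0],[17,21,0],[21,26,0],[25,31.5,0],[28.5,36.5,0],[31.5,40.6,0]], "yaw": [0,0,0,0,0,0,0,0]}}

```text
clock: 10.07
position: [0.5633, 0.0007, 0.2495]
orientation: [-0.706, -0.01, 0.019, 0.708]
force: [-1.2, -0.0, -0.8]
gripper_width: 0.274
```

```bash
python3 -c "
from h import *
look(9,320,120); print(tool()[2])"
```

```text
10.0667 [0.5633 0.0007 0.2495] [-1.1934 -0.0318 -0.7795] [ 0.0739 -0.1121 -0.0207] 0.27357133791397414
rel mouth mm [-74.6803  -3.2598 109.4727]
[[ 0.999  -0.0131 -0.0416]
 [ 0.0417  0.0038  0.9991]
 [-0.013  -0.9999  0.0044]]
```

View pics/j9.png

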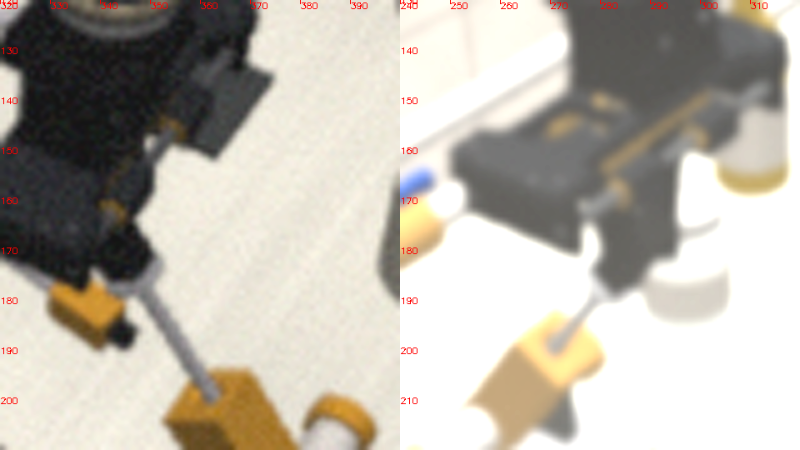

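Call:
{"op": "step_arm", "data": {"travel": [[1,1.4,0],[2,2.8,0],[3,4.2,0],[4,5.6,0],[5,7,0],[6,8.4,0],[7,9.8,0]], "yaw": [0,0,0,0,0,0,0]}}

```text
clock: 10.75
position: [0.57, 0.001, 0.2394]
orientation: [-0.706, -0.01, 0.019, 0.708]
force: [0.0, 0.8, -2.0]
gripper_width: 0.279
```

Call:
{"op": "step_arm", "data": {"travel": [[1,1.4,0],[2,2.8,0],[3,4.2,0],[4,5.6,0],[5,7,0],[6,8.4,0]], "yaw": [0,0,0,0,0,0]}}

```text
clock: 11.25
position: [0.576, 0.0013, 0.2308]
orientation: [-0.706, -0.01, 0.019, 0.708]
force: [-0.8, 0.0, -1.2]
gripper_width: 0.274
```

Call:
{"op": "step_arm", "data": {"travel": [[1,1.4,0],[2,2.8,0],[3,4.2,0],[4,5.6,0]], "yaw": [0,0,0,0]}}

```text
clock: 11.58
position: [0.58, 0.0015, 0.225]
orientation: [-0.706, -0.01, 0.019, 0.708]
force: [0.1, -0.5, -1.4]
gripper_width: 0.274
```

Call:
{"op": "step_arm", "data": {"travel": [[1,1.4,0],[2,2.8,0],[3,4.2,0],[4,5.6,0]], "yaw": [0,0,0,0]}}

```text
clock: 11.92
position: [0.5841, 0.0017, 0.2192]
orientation: [-0.705, -0.01, 0.019, 0.708]
force: [0.2, -0.1, -1.7]
gripper_width: 0.276
```

Call:
{"op": "step_arm", "data": {"travel": [[1,1.4,0],[2,2.8,0],[3,4.2,0],[4,5.6,0]], "yaw": [0,0,0,0]}}

```text
clock: 12.25
position: [0.5881, 0.0019, 0.2134]
orientation: [-0.706, -0.01, 0.019, 0.708]
force: [-0.6, 0.0, -1.3]
gripper_width: 0.278
```

Call:
{"op": "step_arm", "data": {"travel": [[1,1.4,0],[2,2.8,0],[3,4.2,0],[4,5.6,0]], "yaw": [0,0,0,0]}}

```text
clock: 12.58
position: [0.5921, 0.0021, 0.2076]
orientation: [-0.706, -0.01, 0.019, 0.708]
force: [-0.6, 0.2, -1.6]
gripper_width: 0.276
```

```bash
python3 -c "
from h import *
look(10,320,130,240,140)"
```

```text
12.5833 [0.5921 0.0021 0.2076] [-0.5599  0.2463 -1.6328] [ 0.1326 -0.0913 -0.0396] 0.2755569226548508
rel mouth mm [-45.897   -1.8993  67.5968]
```

View pics/j10.png

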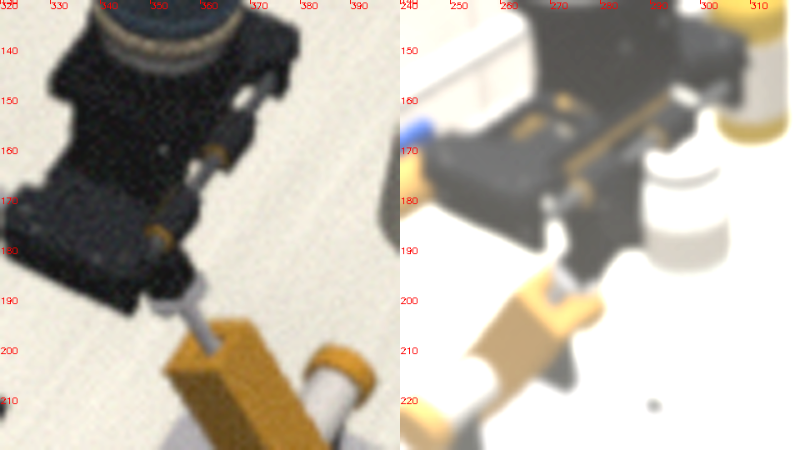

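Call:
{"op": "step_arm", "data": {"travel": [[1,1.4,0],[2,2.8,0],[3,4.2,0]], "yaw": [0,0,0]}}

```text
clock: 12.93
position: [0.5951, 0.0023, 0.2031]
orientation: [-0.705, -0.01, 0.019, 0.708]
force: [-0.4, -0.1, -1.4]
gripper_width: 0.275
```

Call:
{"op": "step_arm", "data": {"travel": [[1,1.4,0],[2,2.8,0],[3,4.2,0]], "yaw": [0,0,0]}}

```text
clock: 13.18
position: [0.5981, 0.0024, 0.1987]
orientation: [-0.705, -0.01, 0.019, 0.708]
force: [-0.2, -0.2, -0.8]
gripper_width: 0.275
```

Call:
{"op": "step_arm", "data": {"travel": [[1,1.4,0],[2,2.8,0],[3,4.2,0]], "yaw": [0,0,0]}}

```text
clock: 13.43
position: [0.6012, 0.0025, 0.1943]
orientation: [-0.705, -0.01, 0.019, 0.708]
force: [0.5, 0.4, -1.2]
gripper_width: 0.274
```

Call:
{"op": "step_arm", "data": {"travel": [[0.6,0.8,0],[1.2,1.6,0],[1.7,2.5,0]], "yaw": [0,0,0]}}

```text
clock: 13.68
position: [0.6006, 0.0026, 0.1927]
orientation: [-0.706, -0.008, 0.021, 0.708]
force: [-6.7, -0.5, 9.5]
gripper_width: 0.275
```

```bash
python3 -c "
from h import *
look(11,320,130,240,140)"
```

```text
13.6833 [0.6006 0.0026 0.1927] [-6.6679 -0.5431  9.4795] [-0.0547  1.1374 -0.0442] 0.27536604806428927
rel mouth mm [-37.3683  -1.3958  52.7418]
```

View pics/j11.png

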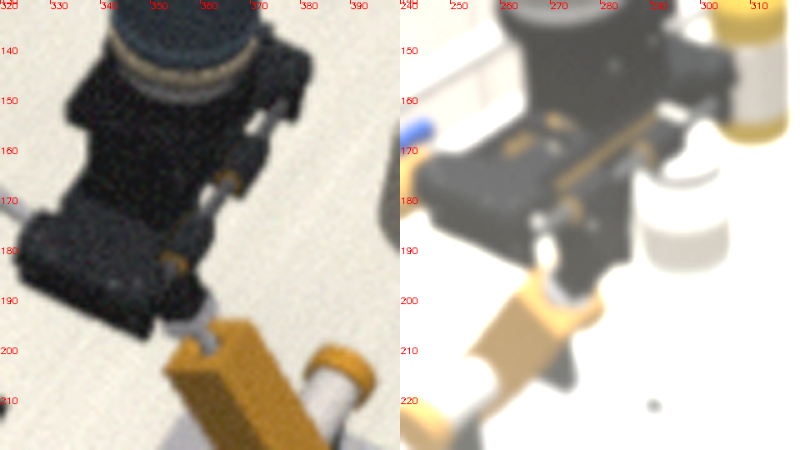

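Call:
{"op": "step_arm", "data": {"travel": [[0,0,0],[-3,-4,0],[-7,-10,0],[-13,-18,0],[-19,-26,0],[-25,-35,0],[-31,-43,0],[-35,-49,0]], "yaw": [0,0,0,0,0,0,0,0]}}

```text
clock: 14.45
position: [0.566, 0.0009, 0.2438]
orientation: [-0.706, -0.009, 0.021, 0.708]
force: [0.6, -0.7, -1.2]
gripper_width: 0.278
```

```bash
python3 -c "
from h import *
look(12,320,120,240,130);print(tool()[2])"
```

```text
14.45 [0.566  0.0009 0.2438] [ 0.6384 -0.6843 -1.2428] [ 0.0837 -0.1569 -0.0326] 0.27777613114144667
rel mouth mm [-71.9888  -3.0933 103.8302]
[[ 0.999  -0.0158 -0.042 ]
 [ 0.042   0.0029  0.9991]
 [-0.0157 -0.9999  0.0036]]
```

View pics/j12.png

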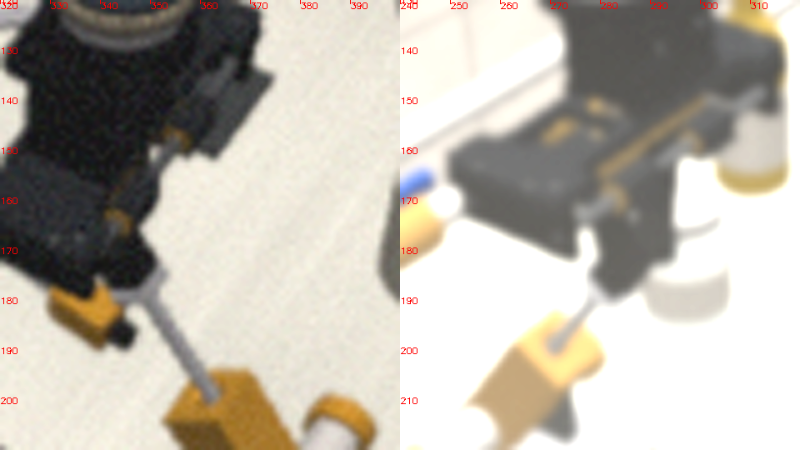

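Call:
{"op": "step_arm", "data": {"travel": [[-6,-8,0],[-12,-16,0],[-18,-24.5,0],[-24,-32.5,0],[-29,-39.5,0],[-33.6,-45.6,0],[-33.6,-45.6,0]], "yaw": [0,0,0,0,0,0,0]}}

```text
clock: 15.13
position: [0.5332, -0.0008, 0.2918]
orientation: [-0.706, -0.01, 0.02, 0.708]
force: [-1.0, 0.2, -1.5]
gripper_width: 0.274
```

```bash
python3 - <<'E'
from h import *
look(13,300,120,240,130);s,p,R=tool();print(R)
u=np.array([1,.042,0]);m=np.array([.638,.004,.14])
for f,z in [(-92.4,160.3),(-77.9,167.7),(-62.9,173.8),(-47.3,178.6),(-31.3,181.9),(-15.1,183.8),(1.15,184.3),(3.2,184.3)]:
    print((R.T@(m+u*f/1e3+np.array([0,0,z/1e3])-p)*1e3).round(1))
E
```

```text
15.1333 [ 0.5332 -0.0008  0.2918] [-1.0483  0.2234 -1.4961] [ 0.0715  0.0043 -0.0183] 0.27409355117442685
rel mouth mm [-104.785    -4.8239  151.8105]
[[ 0.999  -0.0149 -0.0419]
 [ 0.0419  0.0027  0.9991]
 [-0.0148 -0.9999  0.0034]]
[ 11.9 -10.    0.4]
[ 26.3 -17.6   0.4]
[ 41.2 -23.9   0.5]
[ 56.7 -29.    0.5]
[ 72.7 -32.5   0.5]
[ 88.9 -34.6   0.5]
[105.1 -35.4   0.5]
[107.2 -35.4   0.5]
```

View pics/j13.png

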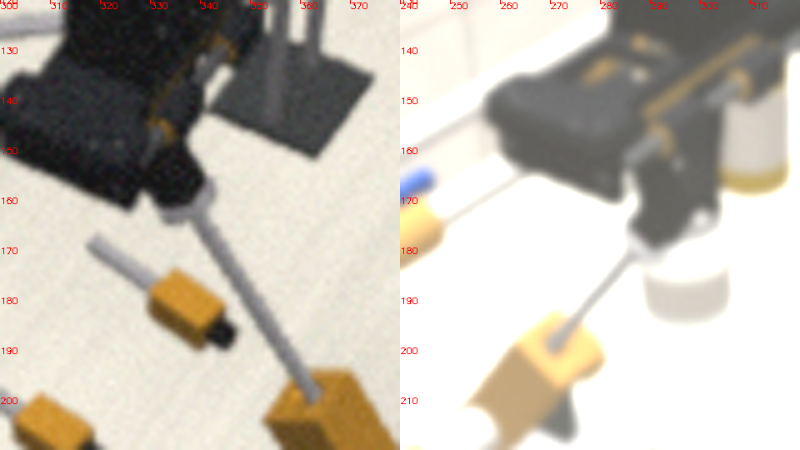

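Call:
{"op": "step_arm", "data": {"travel": [[5,-3.5,0],[12,-8.5,0],[26.3,-16.5,0],[41.2,-22.9,0],[56.7,-28,0],[64.7,-30,0],[72.7,-31.8,0]], "yaw": [0,0,0,0,0,0,0]}}

```text
clock: 15.82
position: [0.6079, 0.0021, 0.3212]
orientation: [-0.706, -0.01, 0.02, 0.708]
force: [-0.4, -0.9, -1.5]
gripper_width: 0.276
```

```bash
python3 - <<'E'
from h import *
look(14,320,120,240,130);s,p,R=tool();print(R)
u=np.array([1,.042,0]);m=np.array([.638,.004,.14])
for f,z in [(-15.1,183.8),(1.15,184.3),(4,184.3)]:
    print((R.T@(m+u*f/1e3+np.array([0,0,z/1e3])-p)*1e3).round(1))
E
```

```text
15.8167 [0.6079 0.0021 0.3212] [-0.3613 -0.8937 -1.4947] [-0.0835  0.0147 -0.0098] 0.27628092379667474
rel mouth mm [-30.1456  -1.8916 181.1602]
[[ 0.999  -0.0142 -0.042 ]
 [ 0.0421  0.0028  0.9991]
 [-0.014  -0.9999  0.0034]]
[14.9 -3.1  0.6]
[31.1 -3.9  0.6]
[34.  -3.9  0.6]
```

View pics/j14.png

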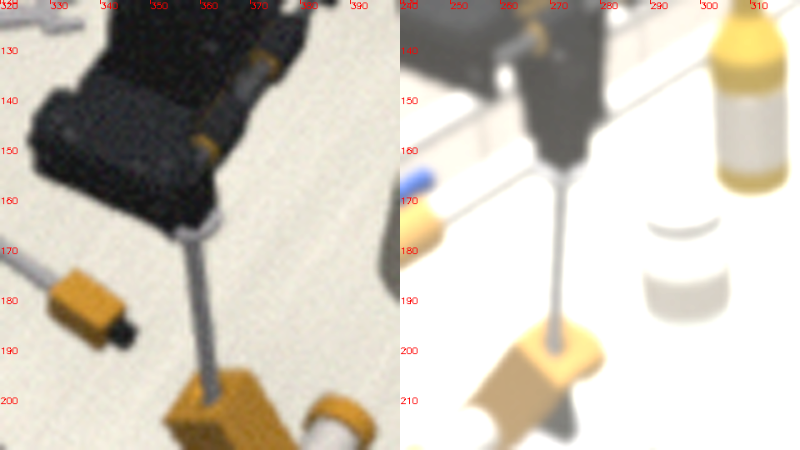

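Same trick works in reverse. Finish to vertical, then lift out.

Call:
{"op": "step_arm", "data": {"travel": [[8,-1.5,0],[16,-3,0],[24,-3.5,0],[31,-3.9,0],[34,-3.9,0],[35,-8,0],[35,-30,0],[35,-60,0]], "yaw": [0,0,0,0,0,0,0,0]}}

```text
clock: 16.58
position: [0.6423, 0.0039, 0.3778]
orientation: [-0.705, -0.007, 0.022, 0.709]
force: [-0.0, 0.7, -1.5]
gripper_width: 0.276
```

Call:
{"op": "step_arm", "data": {"travel": [[0,-4,0]], "yaw": [0], "grip_force": 20}}

```text
clock: 16.67
position: [0.6451, 0.0037, 0.3882]
orientation: [-0.706, -0.011, 0.018, 0.708]
force: [1.4, -0.5, 1.0]
gripper_width: 0.274
```

```bash
python3 - <<'E'
from h import *
look(15,330,110,230,100);s,p,R=tool()
t=p+R@np.array([0,.192,0]);t2=p+np.array([0,0,-.192])
for n in ["scene","side"]: print(n,proj(n,t),proj(n,t2))
delta((.459,.308,.385),(-.042,1,0))
E
```

```text
16.6667 [0.6451 0.0037 0.3882] [ 1.4228 -0.5432  0.9631] [ 0.0781 -0.2017  0.0284] 0.27443539353486307
rel mouth mm [  7.1047  -0.3221 248.2349]
scene [363.2885 187.4018] [364.2261 188.1549]
side [267.635  184.4216] [267.0019 183.8822]
clock 16.7667 delta mm [-171.1    3.2  311.5] ('yaw', np.float64(0.0), 'alt', np.float64(-3.141))
```

View pics/j15.png

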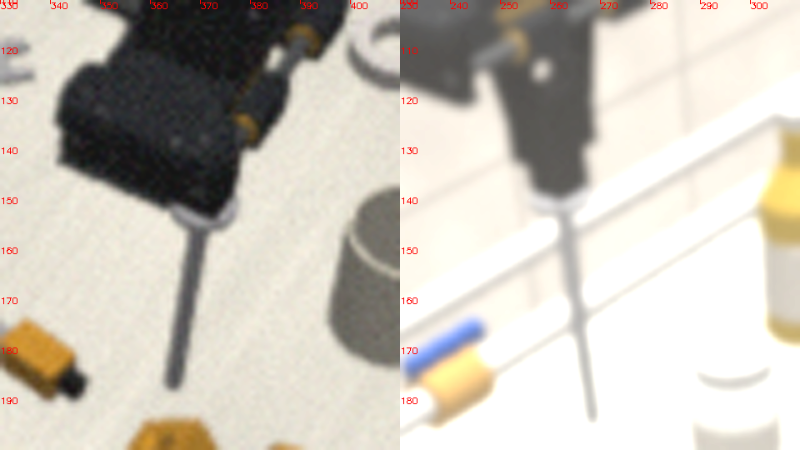

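Call:
{"op": "step_arm", "data": {"travel": [[-10,3,20],[-30,3,55],[-50,3,90],[-70,3,127],[-91,3,165],[-112,3,204],[-133,3,242],[-152,3,277]], "yaw": [0,0,0,0,0,0,0,0]}}

```text
clock: 17.43
position: [0.4796, 0.2715, 0.383]
orientation: [-0.705, -0.008, 0.022, 0.708]
force: [-0.0, 0.9, -1.5]
gripper_width: 0.27
```

```bash
python3 - <<'E'
from h import *
delta((.459,.308,.385),(-.042,1,0))
E
```

```text
clock 17.4333 delta mm [-19.1  -1.4  37.4] ('yaw', np.float64(-0.0), 'alt', np.float64(3.141))
```

Call:
{"op": "step_arm", "data": {"travel": [[-10,0,20],[-16,0,34],[-16.7,0,37.2],[-16.7,0,37.2],[-16.7,0,37.2],[-16.7,0,37.2]], "yaw": [0,0,0,0,0,0]}}

```text
clock: 17.93
position: [0.462, 0.3068, 0.383]
orientation: [-0.706, -0.007, 0.022, 0.708]
force: [0.5, -0.9, -1.1]
gripper_width: 0.279
```

```bash
python3 - <<'E'
from h import *
look(16,330,40,200,230);s,p,R=tool();print(R)
t=p+R@np.array([0,.192,0])
print(t)
for n in ["scene","side"]: print(n,"tip",proj(n,t),"hole",proj(n,(.459,.308,.16)))
delta((.461,.308,.385),(-.042,1,0))
E
```

```text
17.9333 [0.462  0.3068 0.383 ] [ 0.5459 -0.8926 -1.0513] [ 0.1103 -0.1596  0.0272] 0.2790190641546527
rel mouth mm [-175.9661  302.7969  243.0281]
[[ 0.999  -0.0206 -0.0397]
 [ 0.0398  0.0033  0.9992]
 [-0.0205 -0.9998  0.0041]]
[0.4582 0.3074 0.1913]
scene tip [360.754   96.9717] hole [360.3181 104.4734]
side tip [230.0252 281.985 ] hole [231.9144 290.9808]
clock 18.0333 delta mm [-1.2 -1.7  1.2] ('yaw', np.float64(-0.002), 'alt', np.float64(3.139))
```

View pics/j16.png

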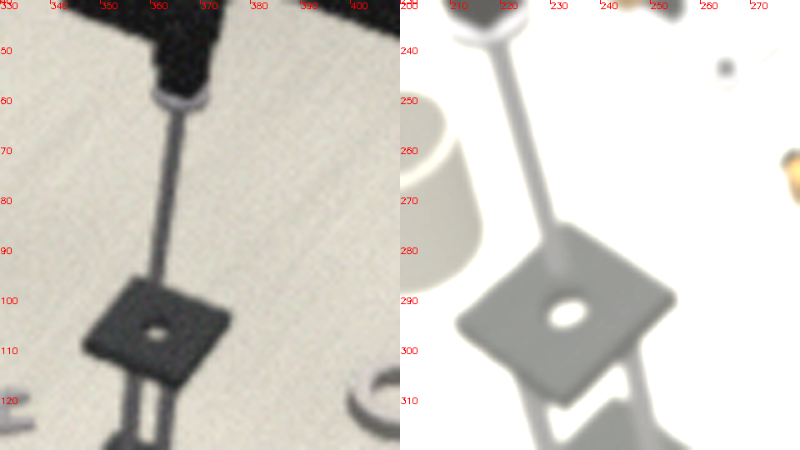

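Call:
{"op": "step_arm", "data": {"travel": [[0.5,10,0.8],[0.8,25,0.8],[1,38,0.8],[1,46,0.8],[1,50,0.8],[1,50,0.8]], "yaw": [0,0,0,0,0,0]}}

```text
clock: 18.53
position: [0.4624, 0.3072, 0.3322]
orientation: [-0.706, -0.006, 0.021, 0.708]
force: [1.6, -0.0, -2.4]
gripper_width: 0.272
```

```bash
python3 - <<'E'
from h import *
look(17,330,60,200,240);s,p,R=tool();print(R)
print((R.T@(np.array([.4605,.308,.214])-p)*1e3).round(1))
E
```

```text
18.5333 [0.4624 0.3072 0.3322] [ 1.6064 -0.0096 -2.3879] [-0.0772 -0.5813  0.0075] 0.271658376593377
rel mouth mm [-175.6158  303.1685  192.166 ]
[[ 0.999  -0.0202 -0.0394]
 [ 0.0395  0.0027  0.9992]
 [-0.0201 -0.9998  0.0035]]
[  0.4 119.4   0.2]
```

View pics/j17.png

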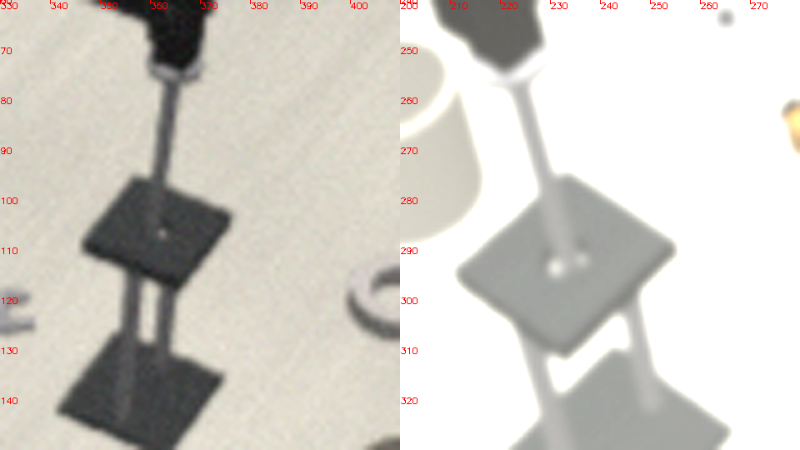

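Call:
{"op": "step_arm", "data": {"travel": [[2.5,8,0.2],[2.5,28,0.2],[2.5,50,0.2],[2.5,72,0.2],[2.2,92,0.2],[2,108,0.2],[2,118,0.2],[2,119,0.2]], "yaw": [0,0,0,0,0,0,0,0]}}

```text
clock: 19.3
position: [0.4608, 0.3077, 0.2123]
orientation: [-0.706, -0.005, 0.023, 0.708]
force: [-1.0, 0.3, -1.5]
gripper_width: 0.272
```

```bash
python3 - <<'E'
from h import *
look(18,330,60,190,230);s,p,R=tool();print(R)
E
```

```text
19.3 [0.4608 0.3077 0.2123] [-1.023   0.3255 -1.5278] [ 0.0512 -0.1144 -0.0053] 0.2715821379432782
rel mouth mm [-177.2091  303.7326   72.3371]
[[ 0.999  -0.0203 -0.0394]
 [ 0.0395  0.0029  0.9992]
 [-0.0202 -0.9998  0.0037]]
```

View pics/j18.png

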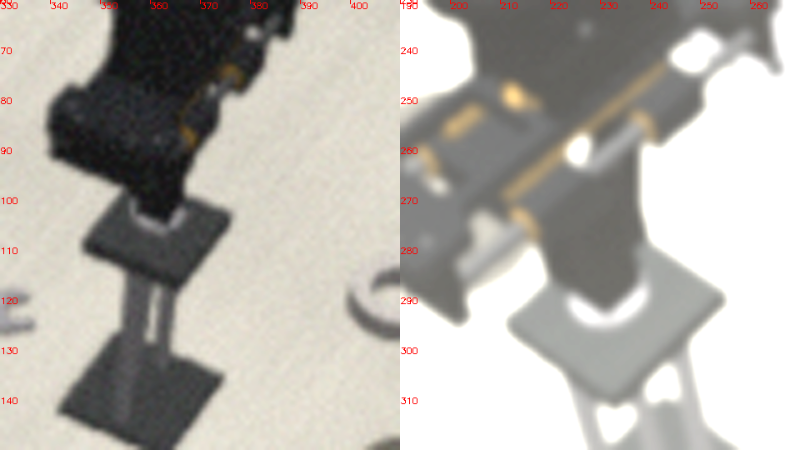

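Lower 4 mm more, then open.

Call:
{"op": "step_arm", "data": {"travel": [[0,2,0],[0,4,0],[0,4.5,0]], "yaw": [0,0,0]}}

```text
clock: 19.65
position: [0.4626, 0.3085, 0.2107]
orientation: [-0.706, -0.007, 0.021, 0.708]
force: [0.9, 0.6, -1.9]
gripper_width: 0.277
```

Call:
{"op": "step_arm", "data": {"travel": [[0,0.3,0],[0,0.3,0],[0,0.3,0],[0,0.3,0],[0,0.3,0],[0,0.3,0],[0,0.3,0],[0,0.3,0]], "yaw": [0,0,0,0,0,0,0,0], "fingers": 1.0}}

```text
clock: 20.32
position: [0.4626, 0.3085, 0.2103]
orientation: [-0.706, -0.007, 0.021, 0.708]
force: [-0.4, 0.2, -0.5]
gripper_width: 0.795
```

```bash
python3 - <<'E'
from h import *
look(19,330,60,190,230)
delta((.459,.3077,.40))
E
```

```text
20.3167 [0.4626 0.3085 0.2103] [-0.4153  0.2044 -0.4883] [ 0.1317 -0.1709  0.0392] 0.7945736037357328
rel mouth mm [-175.3616  304.508    70.3352]
clock 20.4167 delta mm [  -7.2 -189.6    0.1]
```

View pics/j19.png

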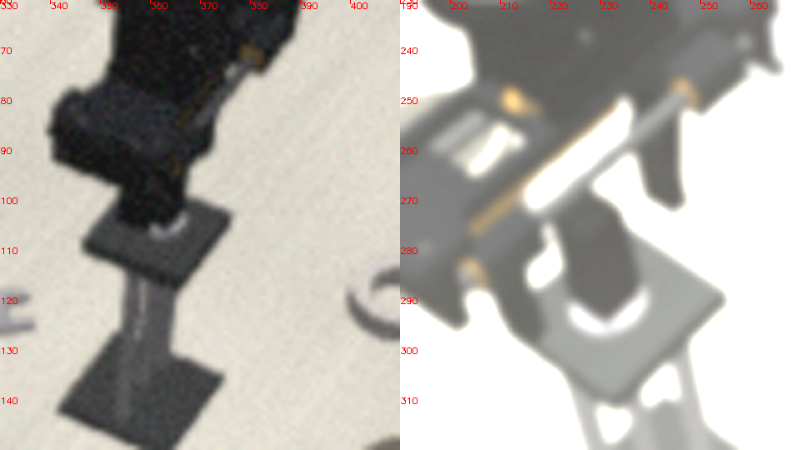

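Call:
{"op": "step_arm", "data": {"travel": [[0,0,0],[0,-10,0],[-0.6,-30,0],[-1.4,-70,0],[-2.2,-110,0],[-3,-150,0],[-3,-160,0]], "yaw": [0,0,0,0,0,0,0], "fingers": 1.0}}

```text
clock: 21.0
position: [0.4653, 0.309, 0.3784]
orientation: [-0.704, -0.012, 0.016, 0.71]
force: [0.7, 0.7, 0.3]
gripper_width: 0.999
```

```bash
python3 - <<'E'
from h import *
look(20,330,60,190,230)
import pickle
c=ctrl.get_calibration("wrist");im=ctrl.read_camera("wrist");cv2.imwrite("pics/w20.png",im);pickle.dump(c,open("w20.pkl","wb"))
E
```

```text
21.0 [0.4653 0.309  0.3784] [0.6674 0.6972 0.2989] [ 0.0843 -0.1364  0.0243] 0.9994286159770052
rel mouth mm [-172.7366  305.0406  238.4297]
```

View pics/j20.png

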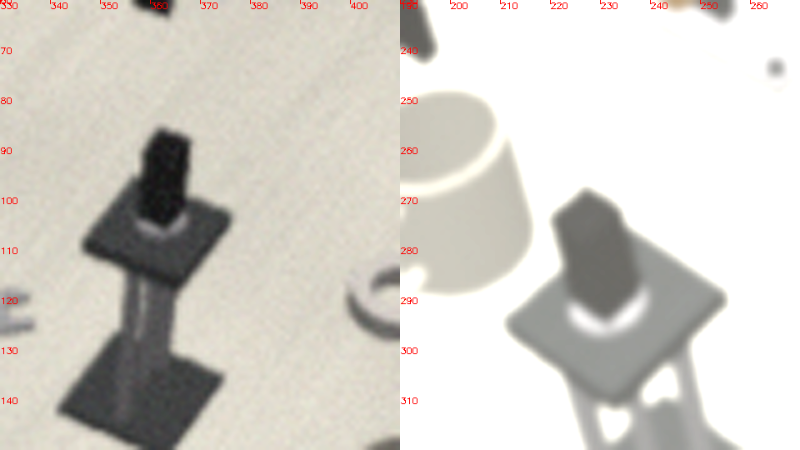

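View pics/w20.png

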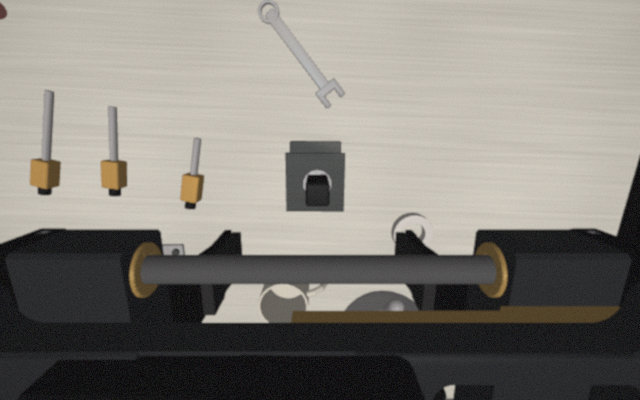

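```bash
python3 - <<'E'
from h import *
delta((.46,-.15,.36),(-.042,1,0))
E
```

```text
clock 21.15 delta mm [ -20.6    9.5 -457.5] ('yaw', np.float64(-0.002), 'alt', np.float64(3.139))
```

Call:
{"op": "step_arm", "data": {"travel": [[-3,2,-25],[-7,5,-66],[-12,8,-107],[-15,10,-148],[-18,12,-189],[-20,14,-230],[-22,16,-271],[-24,18,-312]], "yaw": [0,0,0,0,0,0,0,0]}}

```text
clock: 21.82
position: [0.4487, -0.0061, 0.3499]
orientation: [-0.705, -0.006, 0.022, 0.709]
force: [1.2, 0.0, 0.2]
gripper_width: 0.998
```

```bash
python3 - <<'E'
from h import *
delta((.46,-.15,.36),(-.042,1,0))
E
```

```text
clock 21.8167 delta mm [   5.3  -11.2 -144.1] ('yaw', np.float64(-0.002), 'alt', np.float64(3.139))
```

Call:
{"op": "step_arm", "data": {"travel": [[2,-4,-41],[3,-8,-80],[5,-11,-115],[5,-11,-138],[5,-11,-144],[5,-11,-144],[5,-11,-144]], "yaw": [0,0,0,0,0,0,0]}}

```text
clock: 22.4
position: [0.4586, -0.1488, 0.358]
orientation: [-0.703, -0.005, 0.023, 0.71]
force: [-0.2, 0.7, 0.1]
gripper_width: 0.999
```

```bash
python3 - <<'E'
from h import *
import pickle
delta((.46,-.15,.36),(-.042,1,0))
c=ctrl.get_calibration("wrist");im=ctrl.read_camera("wrist");cv2.imwrite("pics/w21.png",im);pickle.dump(c,open("w21.pkl","wb"))
E
```

```text
clock 22.4 delta mm [ 1.3 -2.  -1.2] ('yaw', np.float64(-0.003), 'alt', np.float64(3.139))
```

View pics/w21.png

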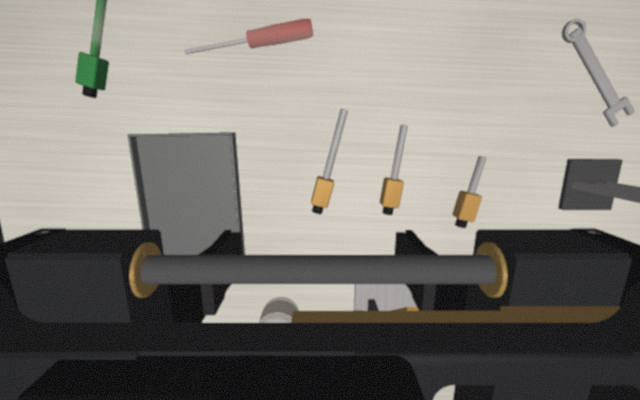

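```bash
python3 - <<'E'
from h import *
crop("w21.png",280,100,100,120,"w21c.png",5)
crop("w21.png",120,120,130,130,"w21t.png",4,3)
E
```

```text
(no output)
```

View pics/w21c.png

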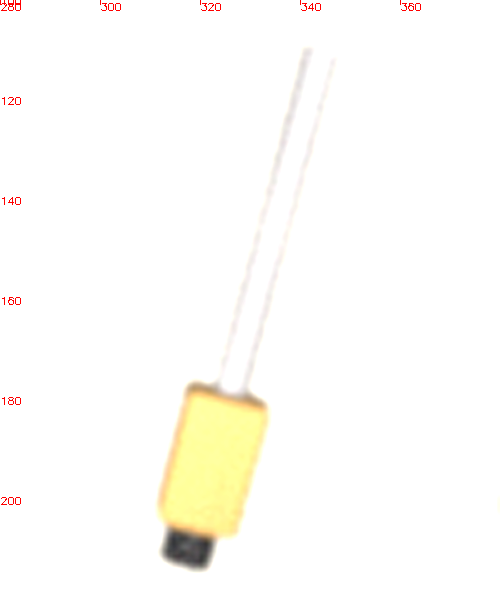

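View pics/w21t.png

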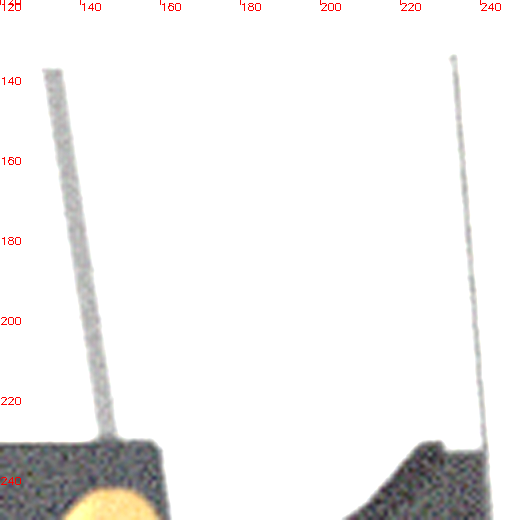

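```bash
python3 - <<'E'
from h import *
import pickle
np.set_printoptions(precision=4,suppress=True)
c=pickle.load(open("w21.pkl","rb"))
h=np.array([onz("wrist",u,.028,c) for u in [(318,179),(333.4,181),(327.6,207),(312.6,202.4)]]);print(h,h.mean(0),h[1]-h[0],h[2]-h[1],h[3]-h[0])
a,b=onz("wrist",(344,111),.014,c),onz("wrist",(326.6,178),.014,c);print("stem",a,b,b-a,np.linalg.norm(a-b))
for u in [(129.5,134.5),(236,132.5),(146.5,228),(241.3,230)]: print("tray",onz("wrist",u,.022,c))
s,p,R=tool();print(p)
d=(b-a)[:2]/np.linalg.norm((b-a)[:2]); hc=a[:2]+d*(.110+.0225); print("head from stem end",hc)
delta((h[:,0].mean(),h[:,1].mean(),.10),(-d[1],d[0],0))
E
```

```text
[[ 0.4647 -0.1438  0.028 ]
 [ 0.4669 -0.1196  0.028 ]
 [ 0.5091 -0.1267  0.028 ]
 [ 0.5025 -0.1509  0.028 ]] [ 0.4858 -0.1353  0.028 ] [0.0023 0.0242 0.    ] [ 0.0422 -0.0072  0.    ] [ 0.0378 -0.0071 -0.    ]
stem [ 0.3603 -0.1078  0.014 ] [ 0.4646 -0.1298  0.014 ] [ 0.1043 -0.022   0.    ] 0.10661561325879278
tray [ 0.408 -0.433  0.022]
tray [ 0.3988 -0.2714  0.022 ]
tray [ 0.5566 -0.4204  0.022 ]
tray [ 0.5546 -0.2662  0.022 ]
[ 0.4588 -0.1483  0.3585]
head from stem end [ 0.49   -0.1351]
clock 22.45 delta mm [ 33.7 257.9   9.5] ('yaw', np.float64(0.248), 'alt', np.float64(-2.894))
```

Call:
{"op": "step_arm", "data": {"travel": [[10,30,3],[20,70,6],[30,110,9],[35,150,9.5],[35.4,190,9.5],[35.4,225,9.5],[35.4,250,9.5],[35.4,258,9.5]], "yaw": [0.1,0.2,0.248,0.248,0.248,0.248,0.248,0.248], "fingers": 1.0}}

```text
clock: 23.12
position: [0.4846, -0.1319, 0.0963]
orientation: [-0.7, 0.084, -0.061, 0.707]
force: [-0.3, 0.0, 0.7]
gripper_width: 1.001
```

```bash
python3 - <<'E'
from h import *
import pickle
delta((.4875,-.1352,.024),(.207,.978,0)); print(tool()[2])
cv2.imwrite("pics/w22.png",ctrl.read_camera("wrist"))
E
```

```text
clock 23.1167 delta mm [ 6.  72.1 -3.1] ('yaw', np.float64(0.003), 'alt', np.float64(-3.138))
[[ 0.97846167 -0.03220517  0.20390093]
 [-0.20358377  0.01287263  0.9789729 ]
 [-0.03415273 -0.99939838  0.00603892]]
```

View pics/w22.png

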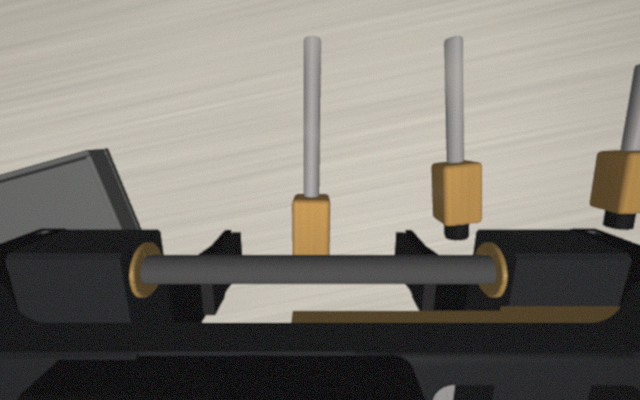

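Call:
{"op": "step_arm", "data": {"travel": [[3,15,-3.1],[6,40,-3.1],[6,60,-3.1],[6,70,-3.1],[6,72,-3.1],[6,72,-3.1]], "yaw": [0,0,0,0,0,0]}}

```text
clock: 23.67
position: [0.4885, -0.1355, 0.0252]
orientation: [-0.7, 0.084, -0.061, 0.706]
force: [-0.3, 0.2, -0.1]
gripper_width: 1.0
```

```bash
python3 - <<'E'
from h import *
delta((.4875,-.1352,.023),(.207,.978,0)); s,p,R=tool();print(R,p,s["force"])
cv2.imwrite("pics/w23.png",ctrl.read_camera("wrist"))
E
```

```text
clock 23.6667 delta mm [-0.9  2.2  0.1] ('yaw', np.float64(0.004), 'alt', np.float64(-3.138))
[[ 0.97859211 -0.03099066  0.20346267]
 [-0.20317512  0.01219439  0.97906648]
 [-0.03282302 -0.99944528  0.0056368 ]] [ 0.48845594 -0.13546448  0.02517495] [-0.3376455   0.17198023 -0.06336408]
```

View pics/w23.png

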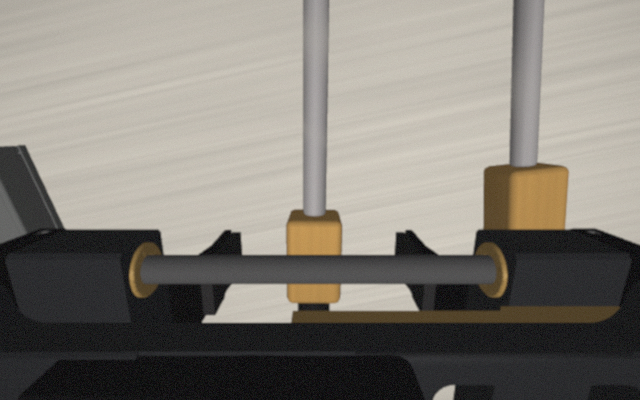

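Call:
{"op": "step_arm", "data": {"travel": [[0,1,-1],[0,1,-1],[0,1,-1],[0,1,-1],[0,1,-1],[0,1,-1],[0,1,-1],[0,1,-1]], "yaw": [0,0,0,0,0,0,0,0], "fingers": 0.0, "grip_force": 30}}

```text
clock: 24.38
position: [0.4885, -0.1367, 0.0246]
orientation: [-0.7, 0.083, -0.061, 0.706]
force: [-0.3, 0.2, 0.8]
gripper_width: 0.478
```

Call:
{"op": "step_arm", "data": {"travel": [[0,0,0],[0,0,0],[0,0,0],[0,0,0],[0,0,0],[0,0,0]], "yaw": [0,0,0,0,0,0]}}

```text
clock: 24.88
position: [0.4885, -0.1368, 0.0245]
orientation: [-0.7, 0.083, -0.061, 0.706]
force: [0.3, -0.8, -0.9]
gripper_width: 0.321
```

```bash
python3 - <<'E'
from h import *
s,p,R=tool();print(p,s["force"],s["gripper_width"])
delta((.4875,-.1352,.09)); delta((.5655,-.345,.09),(-.056,1,0))
E
```

```text
[ 0.48853239 -0.13677691  0.02453873] [ 0.25211344 -0.83338338 -0.93157088] 0.321050486654544
clock 24.8833 delta mm [ -3.4 -65.4   1.7]
clock 24.8833 delta mm [ 115.6  -70.2 -187.8] ('yaw', np.float64(-0.261), 'alt', np.float64(2.881))
```

Call:
{"op": "step_arm", "data": {"travel": [[0,-10,0],[-1,-30,0],[-2,-55,0],[-3,-72,0],[-3,-75,0]], "yaw": [0,0,0,0,0]}}

```text
clock: 25.3
position: [0.4892, -0.1376, 0.1026]
orientation: [-0.701, 0.082, -0.063, 0.706]
force: [0.6, -0.2, -1.8]
gripper_width: 0.32
```

```bash
python3 - <<'E'
from h import *
s,p,R=tool();print(p,s["force"],s["gripper_width"])
delta((.5655,-.3455,.10),(-.056,1,0)); print(onz("scene",(347,295),0))
for n in ["wrist","side"]: cv2.imwrite(f"pics/{n}24.png",ctrl.read_camera(n))
crop("side24.png",260,130,160,120,"d24c.png",5)
E
```

```text
[ 0.48920038 -0.13761229  0.10259975] [ 0.55484562 -0.17664551 -1.77606329] 0.3204812569715909
clock 25.3 delta mm [ 117.    -1.2 -188. ] ('yaw', np.float64(-0.261), 'alt', np.float64(2.881))
[ 0.72632129 -0.20626016  0.        ]
```

View pics/d24c.png

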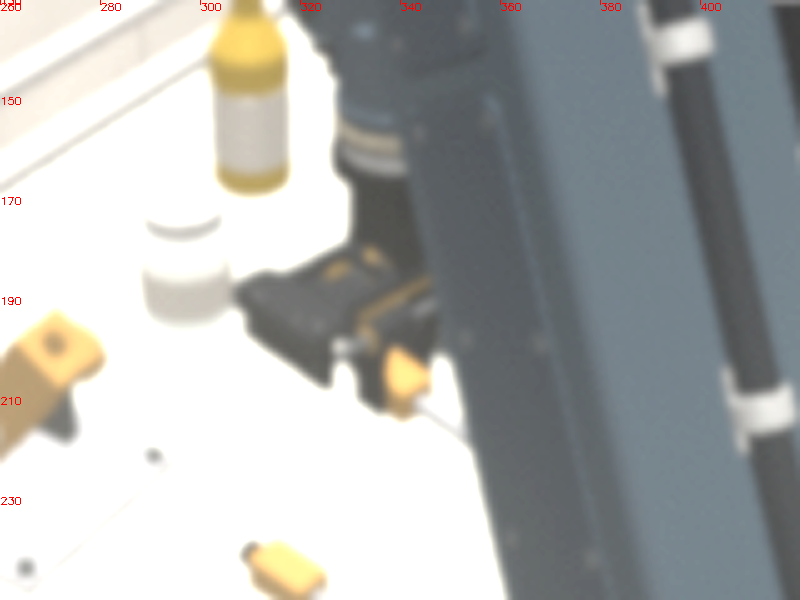

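View pics/wrist24.png

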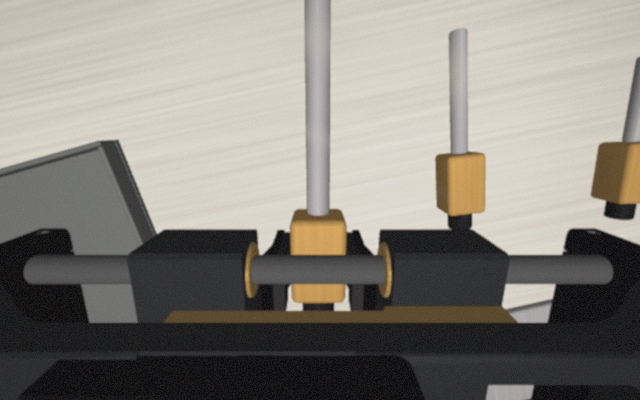

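Call:
{"op": "step_arm", "data": {"travel": [[8,-1,-12],[22,-1,-35],[38,-1,-61],[55,-1,-88],[72,-1,-116],[89,-1,-143],[104,-1,-167],[117,-1,-188]], "yaw": [-0.05,-0.1,-0.15,-0.2,-0.25,-0.261,-0.261,-0.261]}}

```text
clock: 26.07
position: [0.5642, -0.3466, 0.0951]
orientation: [-0.702, -0.009, 0.03, 0.711]
force: [0.4, 0.8, -2.1]
gripper_width: 0.315
```

Call:
{"op": "step_arm", "data": {"travel": [[0,0,0],[0,0,0],[0,0,0]], "yaw": [0,0,0]}}

```text
clock: 26.32
position: [0.5626, -0.345, 0.093]
orientation: [-0.701, -0.008, 0.031, 0.713]
force: [0.2, 0.5, -1.9]
gripper_width: 0.322
```

```bash
python3 - <<'E'
from h import *
s,p,R=tool();print(p,s["force"],s["gripper_width"]);print(R)
delta((.5655,-.3455,.10),(-.056,1,0))
import pickle
pickle.dump(ctrl.get_calibration("wrist"),open("w25.pkl","wb"))
for n in ["wrist","scene"]: cv2.imwrite(f"pics/{n}25.png",ctrl.read_camera(n))
crop("scene25.png",190,200,160,150,"s25c.png",4)
E
```

```text
[ 0.56261568 -0.34501194  0.0930226 ] [ 0.19578046  0.47237789 -1.93026752] 0.3221126650897023
[[ 0.99795479 -0.0336224  -0.05436697]
 [ 0.05492831  0.0160028   0.99836205]
 [-0.0326973  -0.99930648  0.01781689]]
clock 26.3167 delta mm [ 2.6 -7.1 -0.5] ('yaw', np.float64(-0.001), 'alt', np.float64(3.141))
```

View pics/wrist25.png

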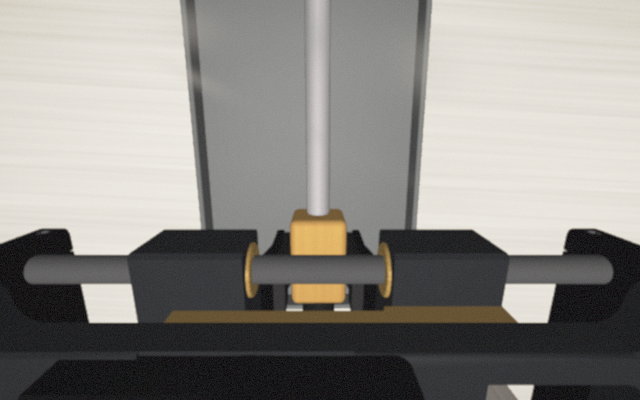

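View pics/s25c.png

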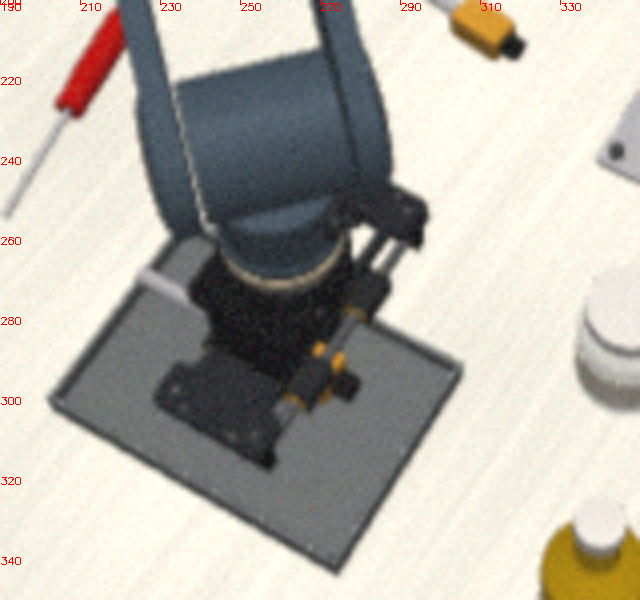

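Call:
{"op": "step_arm", "data": {"travel": [[1,8,-0.2],[1.5,20,-0.4],[2,34,-0.6],[3,46,-0.8],[3,55,-1],[3,60,-1],[3,63,-1],[3,63,-1]], "yaw": [0,0,0,0,0,0,0,0]}}

```text
clock: 27.08
position: [0.5637, -0.3442, 0.0298]
orientation: [-0.701, -0.008, 0.032, 0.713]
force: [-0.4, 0.7, -0.6]
gripper_width: 0.318
```

```bash
python3 - <<'E'
from h import *
s,p,R=tool();print(p,s["force"],s["gripper_width"])
for n in ["wrist","scene"]: cv2.imwrite(f"pics/{n}26.png",ctrl.read_camera(n))
crop("scene26.png",190,200,160,150,"s26c.png",4)
E
```

```text
[ 0.56369102 -0.34417829  0.02984436] [-0.43108279  0.74996601 -0.564486  ] 0.31793758512495934
```

View pics/s26c.png

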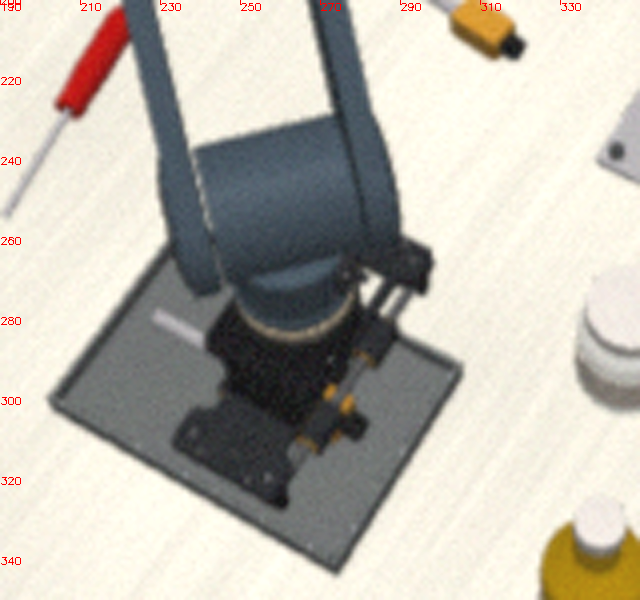

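View pics/wrist26.png

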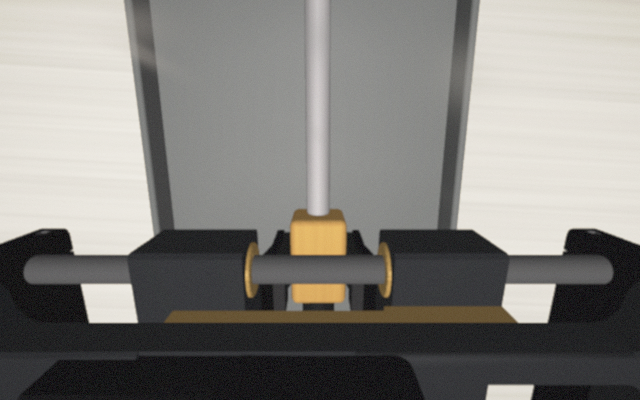

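Inside the tray with margin all round. Lower the last 1.5 mm, open gently, rise.

Call:
{"op": "step_arm", "data": {"travel": [[0,0.7,0],[0,1.4,0],[0,1.6,0]], "yaw": [0,0,0]}}

```text
clock: 27.43
position: [0.5645, -0.345, 0.03]
orientation: [-0.702, -0.009, 0.031, 0.712]
force: [-0.7, -0.7, -1.8]
gripper_width: 0.317
```

Call:
{"op": "step_arm", "data": {"travel": [[0,0,0],[0,0,0],[0,0,0],[0,0,0],[0,0,0],[0,0,0],[0,0,0]], "yaw": [0,0,0,0,0,0,0], "fingers": 0.85}}

```text
clock: 28.02
position: [0.5646, -0.345, 0.0301]
orientation: [-0.702, -0.009, 0.031, 0.712]
force: [-0.8, 0.0, -0.4]
gripper_width: 0.759
```

Call:
{"op": "step_arm", "data": {"travel": [[0,-6,0],[-0.6,-20,0],[-1.6,-50,0],[-3,-90,0],[-4,-130,0],[-5,-170,0],[-6,-210,0],[-7,-240,0]], "yaw": [0,0,0,0,0,0,0,0]}}

```text
clock: 28.68
position: [0.5658, -0.3492, 0.276]
orientation: [-0.703, -0.011, 0.029, 0.71]
force: [0.9, -0.1, -0.1]
gripper_width: 0.851
```

Call:
{"op": "step_arm", "data": {"travel": [[-40,0,0],[-80,0,0],[-90,0,0],[-90,0,0]], "yaw": [0,0,0,0]}}

```text
clock: 29.02
position: [0.4733, -0.354, 0.2801]
orientation: [-0.703, -0.009, 0.028, 0.71]
force: [0.5, 0.7, 0.1]
gripper_width: 0.852
```

```bash
python3 - <<'E'
from h import *
s,p,R=tool();print(s["clock"],p,s["force"],s["gripper_width"])
for n in ["wrist","scene","side"]: cv2.imwrite(f"pics/{n}27.png",ctrl.read_camera(n))
E
```

```text
29.0167 [ 0.47326017 -0.35400498  0.28008605] [0.50595293 0.68052688 0.10208147] 0.8515032173212379
```

View pics/wrist27.png

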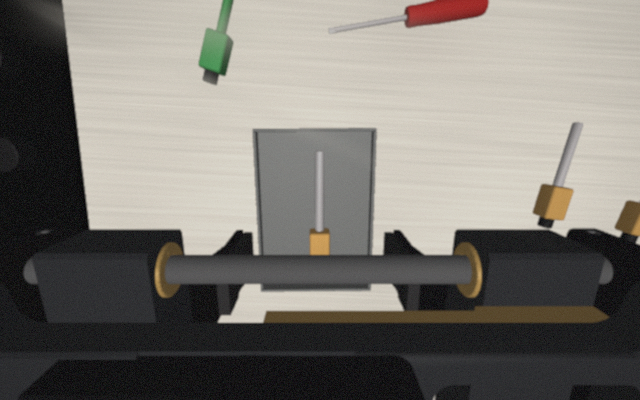

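View pics/scene27.png

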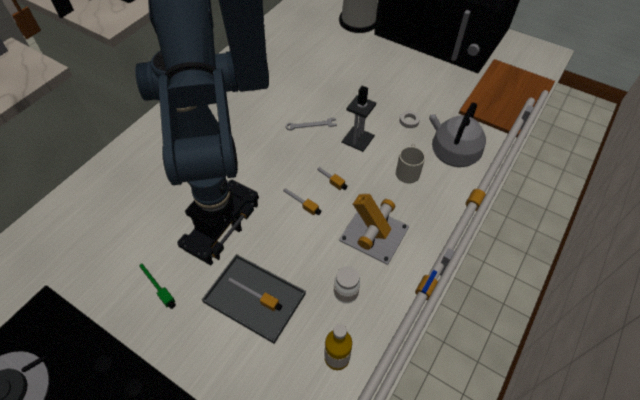

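View pics/side27.png

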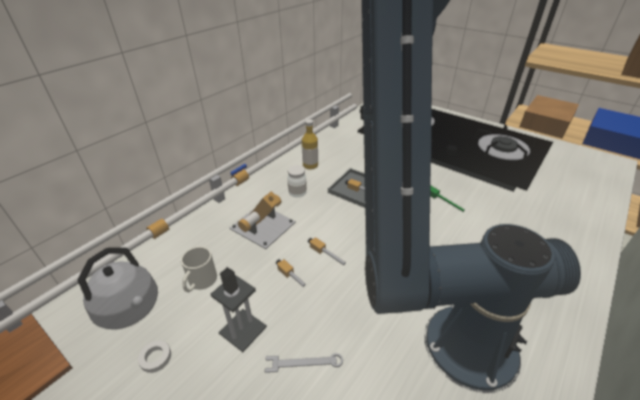

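The long probe lies wholly in the tray: in the scene view its stem tip is at (230,280) and its boss at (280,306). The rod stands in its stand at (362,100), and the other probes, mug and jar haven't moved.

```bash
python3 -c "
from plant import ctrl
print(ctrl.sign_off(), ctrl.state()['clock'])"
```

```text
the job is handed in; nothing more can be done
the job is handed in; nothing more can be done
```

The job is done and handed in at about 29 s of the 61 s allowed; no verdict was reported.

- **Measuring:** The tool only points down, so I tilted the rod by letting it pivot in a light grip against the hole's rim. I then lowered it along the hole until the wrist force showed about 12–13 N along the axis. The tip was then about 127 mm deep. The collar gap in the images fits that, so the 110 mm probe goes in fully.
- **Rod back:** I turned the rod upright the same way and put it back in its stand. I let go about 3 mm above full seating and it settled. The last pictures show it upright with the collar on the top plate.
- **Probe:** The longest probe lies flat in the tray, with about 20–30 mm to spare at each end. In the last pictures the other two probes, the green look-alike, the mug and the jar look where they were, and the gripper is well clear.
- **What disagreed:** The scene and side cameras differed by up to about 14 mm, so I mostly relied on the wrist camera for positions. The tool also drifted about 2° from vertical over the run, which I allowed for in the moves.

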